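Set up the background plate and take the picture at a fly-tying bench

ROBOT

A 6-joint arm with a two-finger parallel gripper is mounted at the origin on the work surface. World frame = base frame: x ahead of the robot, y to its left, z up, the work surface at z = 0. Lengths are in m, angles in rad, forces in N, time in s.
With the tool pointing down it reaches from about 0.375 to 0.9 m from the base axis. Payload 3.1 kg.
Tool frame: the origin (TCP) lies on the centre line of the jaws, within the pads' length; the fingertips stand robot.tip_reach ahead of it and the grasp point (between the pads) is the TCP (robot.tip_reach is the distance from the TCP to the fingertips, in m); z points along the fingers, y is the direction in which the jaws open and shut (so a half turn about z gives the same grasp; the last joint's range is limited). The gripper opens to 87 mm and grips with 3 to 60 N. Pads are 19 mm wide; open, the fingers measure 117 mm over their backs; the gripper's body (75 mm by 190 mm) begins 51 mm behind the grasp point.
Start: joints at [1.062, 0.527, 1.433, -0, 1.181, -0.178], TCP at [0.202, 0.591, 0.242] pointing down, gripper open.
Joint ranges: [-3.08, 3.08], [-0.75, 2.2], [0.22, 2.44], [-1.43, 4.57], [0, 2.65], [-2.85, 2.85]. Speed limits (rad/s): [2.79, 2.79, 3.14, 3.14, 3.14, 3.14].

INTERFACE

Orientations are given as a unit quaternion [x, y, z, w].
In Python, from rig import telemetry, viewer, robot gives the robot as it stands. The module is installed in compiled form; this text tells all that it offers.
- The arm moves only by the tool step_arm, never from a script. Its argument "targets" is a list of rows, each an object of numbers: "dx", "dy", "dz": the shift along the tool's x, y, z in m; "rx", "ry", "rz": the turn, a rotation vector about the tool's x, y, z in degrees. In form: [{"dx": .., "dy": .., "dz": .., "rx": .., "ry": .., "rz": ..}, ...]. A call has exactly 5 rows; each row is the pose to reach, as a shift and turn from the pose measured when the call began, along the tool's axes at that moment; what a row does not reach only later rows make up. A row lasts 1/8 s, in which the tool goes at most 62.5 mm and 10.7 degrees, less where a joint would pass 70% of its speed; a pose out of reach is approached as far as the arm can. A call with a gripper value outside its range is refused whole. "gripper" is the opening, from 0 (shut) to 1 (fully open), set as the call begins (left out, the last holds). The fingers move at their own pace and stop on an object; "force" is the grip in N (left out, the last holds). Time passes only in rows, so rows that repeat a pose let the fingers close, or fill a call up. It gives the time, the measured TCP pose, the force and the opening at its end, in the units of the state.
- telemetry.get_obs(): the state, without advancing time (a new reading comes with each control period).
- viewer.camera(name): name is "scene" or "top" or "wrist"; returns a dict with "img" (480x640x3 uint8, blue, green, red), "depth" (480x640 float32, m along the optical axis (not along the pixel's ray), 0 where there is no reading), "K" (3x3 intrinsics, pixels), "k1" (the pictures are not rectified: a ray, as slopes to the right and down, at radius r is drawn at 1 + k1 r^2 times it, then the intrinsics apply), "R" (3x3) and "t" (3): a world point X has camera coordinates R X + t. Camera axes: x right, y down, z forward; pixel columns grow to the right and rows downward; lengths in m; the calibration is good to about 2 mm. A picture is of the moment at which its call begins.
- robot.hand_in(): hands the job in, once; it reports no verdict.
The state is a dict: "time": time; "q": joint angles; "joint_velocities": joint speeds; "joint_torque": joint torques, N m; "position": TCP position; "tool_rot": TCP orientation; "ft_force": force on the tool from outside, world axes, zero at the start; "moment": the same for the moment, N m; "grip_width": finger opening in m.
Only numpy, scipy, OpenCV 4.12 (cv2) and the standard library are available. Lean on these libraries where they do the work, as an engineer would, in place of code of your own. Each camera call takes 0.05 s, during which the arm holds its last target.

TASK

Take the dark background plate from its sloping wooden rest and stand it upright in the slot of the metal photo stand, fully down on the slot's floor, and let go of it. Then press the big key on the control box fully down (lamp), let it come up, and after it the small key (shutter), one key at a time. Leave the vise, the jar and the spool where they are; the plate must still be standing in the slot when you finish.

Things in the scene. Friction and masses are not known exactly. Their poses are not given: they have to be found in the camera images.
- plate: Loose stiff black plate: 8 mm thick (x), 100 wide (y), 160 tall (z), 0.16 kg; the lowest 3 mm is 5 mm thick. Origin: middle of its foot edge; z runs up to the top edge, x is normal to its faces. At the start it leans on the rest 24 degrees from upright, top towards the robot; a board backs its lower 95 mm, the upper 65 mm is free on both faces.
- rest: Fixed wooden sloping rest on a base 150 x 120 mm; origin under the base's centre. The foot of the leaning plate lies at x +45 mm, z 30 mm in its frame, behind a 10 mm lip; the plate leans to -x. The backing board is 8 mm thick, 110 mm wide.
- stand: Fixed metal photo stand: foot board 180 (x) x 160 (y) x 8 mm with two low rails along x (tops at 13 mm); origin under the centre of the foot board. An aluminium bar with the slot is clamped across the rails, square to the stand and centred in y, but anywhere from -12 to +12 mm along the stand's x: this offset is not reported; feel for the bar or look.
- stand_mid (a point): Point on the stand's z axis, 45 mm up, level with the bar's top (the bar's middle is up to 12 mm from it along the stand's x). The bar is 44 mm (x) by 140 mm (y), with upright faces. The slot, open to the top, runs along its middle: 10 mm wide (x), 108 mm long (y), 25 mm deep, floor 20 mm above the table. Either face of the plate may look forward.
- panel: Fixed grey control box, 90 (x) x 170 (y) x 30 mm high; origin under its centre. It carries two round white keys on its top, 80 mm apart along y; which is at which end varies.
- key_big (a joint): Travel of the big key (40 mm across): 0 up, 0.006 m fully down; a spring returns it, about 5 N.
- key_big_top (a point): Centre of the top face of the big key.
- key_small (a joint): Travel of the small key (22 mm across): 0 up, 0.006 m fully down; a spring returns it, about 5 N.
- key_small_top (a point): Centre of the top face of the small key.
- vise: Bystander: fly-tying vise on a loose pedestal 80 x 110 x 16 mm, with a post and head 170 mm high; origin under the pedestal's centre.
- jar: Bystander: closed jar, 54 mm across, 75 mm high; origin at the centre of its underside.
- spool: Bystander: wooden spool standing on end, 54 mm across, 64 mm high; origin at the centre of its underside.
There are look-alikes about, which are no part of the job. Of the things like the plate, leave any that is green or turquoise; of the rest the larger one is meant.

How it is judged:
On the way, in this order (a step that is already met when the one before it is completed fails the run):
1. the plate stands upright in the slot, foot on the slot's floor, and is released (z of plate in the frame of stand between 0.015 and 0.025 m and angle between plate's own z axis and vertical below 0.14 rad and horizontal distance between plate and stand below 0.025 m and angle between the x axis of plate and the x axis of stand, either way round below 0.17 rad and contact force between the fingers and plate below 0.1 N), for 0.2 s.
2. the big key is pressed down, the small one is up (value of joint key_big above 0.0045 m and value of joint key_small below 0.0015 m), for 0.05 s.
3. the big key has come up again and the small one is pressed down (value of joint key_small above 0.0045 m and value of joint key_big below 0.0015 m), for 0.05 s.
At the end, for the whole second after the job is handed in: The plate stands still and released in the slot: foot within 5 mm of the slot floor's height and 25 mm of the stand's centre, leaning under 8 degrees, square to the stand within 9 degrees; both keys up again (under 1.5 mm), after the big, then the small one were pressed at least 4.5 mm (z of plate in the frame of stand between 0.015 and 0.025 m and angle between plate's own z axis and vertical below 0.14 rad and horizontal distance between plate and stand below 0.025 m and angle between the x axis of plate and the x axis of stand, either way round below 0.17 rad and linear speed of plate below 0.02 m/s and value of joint each of key_big, key_small below 0.0015 m); the robot touches nothing.
It fails at once if both keys pressed at once (value of joint each of key_big, key_small above 0.003 m).
It fails at once if the vise is moved more than 20 mm or tipped (distance of vise from where it was at the start of the episode above 0.02 m or angle between vise's own z axis and vertical above 0.4 rad).
It fails at once if the jar is moved more than 20 mm or tipped (distance of jar from where it was at the start of the episode above 0.02 m or angle between jar's own z axis and vertical above 0.4 rad).
It fails at once if the spool is moved more than 20 mm or tipped (distance of spool from where it was at the start of the episode above 0.02 m or angle between spool's own z axis and vertical above 0.4 rad).
It also fails if it takes over 64 s, if anything falls off the work surface, if the arm or the gripper's body presses on something with over 40 N, if the wrist force passes 120 N, or if a joint passes its speed limit or range.

## Working session

There is one attempt and no reset: what is moved stays moved. The work goes in short steps, Python scripts to look and compute and a tool call to move; the robot and the scene stay as the last step left them, time stands still between calls to the robot, and variables do not carry over. Pictures are saved under pics/ and viewed, and the job is handed in when it is done.

Besides the shell and the picture viewer there is one more tool, called after "Request:" by a JSON object that holds its "method" and its "body". step_arm: Moves the arm, as the interface text tells. Its arguments: {"type":"object","properties":{"targets":{"type":"array"},"gripper":{"type":"number"},"force":{"type":"number"}},"required":["targets"]}

```bash
mkdir -p pics; ls
cat > h.py <<'E'
import numpy as np, cv2
from scipy.spatial.transform import Rotation as Rot
from rig import telemetry, viewer, robot
def cap(n,tag):
    c=viewer.camera(n); cv2.imwrite(f'pics/{tag}.png',c['img']); np.savez(f'{tag}.npz',**c); return c
def load(tag): return dict(np.load(f'{tag}.npz'))
def ray(c,u,v):
    K=c['K']; x=(u-K[0,2])/K[0,0]; y=(v-K[1,2])/K[1,1]; k=float(c['k1'])
    a,b=x,y
    for _ in range(20):
        f=1+k*(a*a+b*b); a,b=x/f,y/f
    return np.array([a,b,1.])
def p3(c,u,v,d=None):
    if d is None:
        d=c['depth'][int(round(v)),int(round(u))]
    return c['R'].T@(ray(c,u,v)*d-c['t'])
def pz(c,u,v,z):
    o=-c['R'].T@c['t']; r=c['R'].T@ray(c,u,v); return o+r*(z-o[2])/r[2]
def proj(c,X):
    p=c['R']@np.asarray(X)+c['t']; x,y=p[0]/p[2],p[1]/p[2]; f=1+float(c['k1'])*(x*x+y*y)
    return np.array([c['K'][0,0]*x*f+c['K'][0,2],c['K'][1,1]*y*f+c['K'][1,2]])
def crop(c,u0,v0,u1,v1,s,tag):
    im=cv2.resize(c['img'][v0:v1,u0:u1],None,fx=s,fy=s,interpolation=cv2.INTER_CUBIC); cv2.imwrite(f'pics/{tag}.png',im)
def move(p,Rm=None):
    "world target pose -> shift, rotvec deg in tool frame"
    o=telemetry.get_obs(); R=Rot.from_quat(o['tool_rot']).as_matrix()
    d=R.T@(np.asarray(p)-np.array(o['position'])); 
    rv=np.zeros(3) if Rm is None else np.degrees(Rot.from_matrix(R.T@Rm).as_rotvec())
    print('shift mm',np.round(d*1000,1),'rot',np.round(rv,1)); return d,rv
E
python3 - <<'E'
from h import *
o=telemetry.get_obs(); print({k:np.round(v,3) for k,v in o.items()}); print(robot.tip_reach)
for n in ['scene','top','wrist']:
    c=cap(n,n+'0'); print(n,np.round(-c['R'].T@c['t'],3),c['R'][2].round(2),c['K'][0,0],c['k1'])
E
```

```text
pics
{'time': np.float64(0.0), 'q': array([ 1.063,  0.529,  1.434, -0.   ,  1.181, -0.178]), 'joint_velocities': array([ 0.001, -0.001,  0.   ,  0.001,  0.002,  0.001]), 'joint_torque': array([ 1.0000e-03, -4.4003e+01, -1.7659e+01,  6.3000e-02,  5.8000e-02,
       -0.0000e+00]), 'position': array([0.202, 0.591, 0.241]), 'tool_rot': array([ 0.164,  0.986, -0.001, -0.   ]), 'ft_force': array([ 0.1  , -0.415, -0.854]), 'moment': array([-0.046,  0.026, -0.013]), 'grip_width': np.float64(0.087)}
0.019
scene [ 1.524 -0.521  1.087] [-0.66  0.3  -0.69] 610.3366958599173 -0.16657298366542855
top [ 0.401 -0.078  1.171] [ 0.15 -0.03 -0.99] 498.9440916783411 0.013251916645698811
wrist [0.139 0.612 0.383] [ 0.23 -0.08 -0.97] 387.1076659892024 -0.020487850830193735
```

View pics/scene0.png

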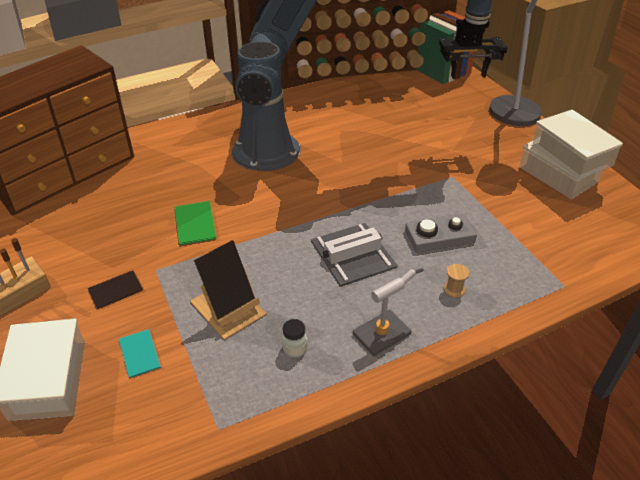

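View pics/top0.png

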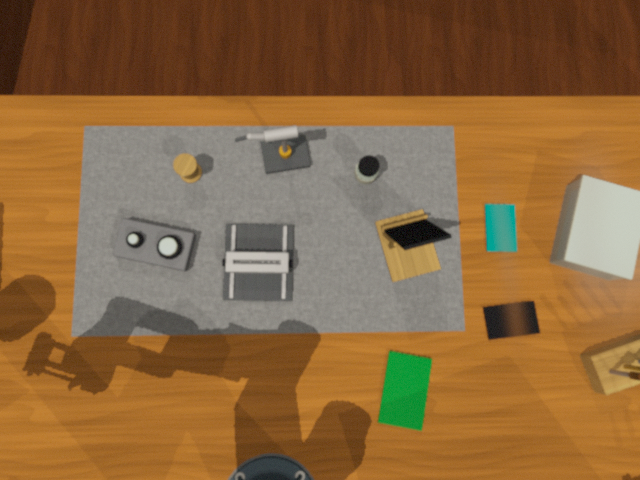

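View pics/wrist0.png

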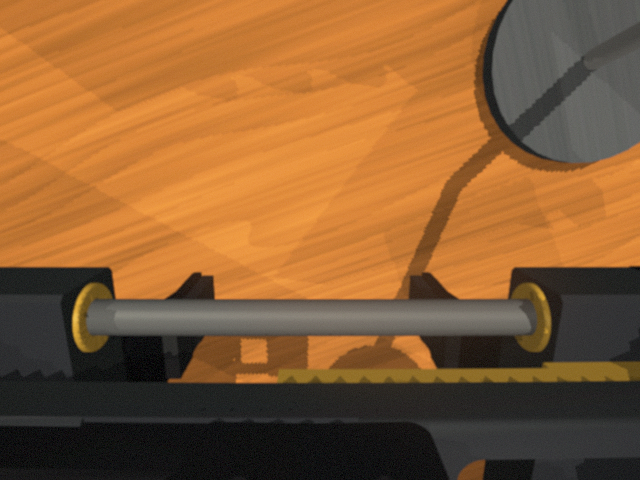

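Candidates like the plate (top picture): the black leaning plate (417,233), a small flat black plate (511,320), a green one (405,390) and a turquoise one (501,228). I choose the leaning one on the rest: it is not green and is larger than the flat black one. I'll check it in close crops and measure.

Run:
```python
from h import *
c=load('top0')
crop(c,365,195,475,290,7,'plate_top'); crop(c,210,215,305,310,6,'stand_top'); crop(c,100,205,210,280,7,'panel_top')
c=load('scene0')
crop(c,180,230,280,345,5,'plate_scene')
```

```text
(no output)
```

View pics/plate_top.png

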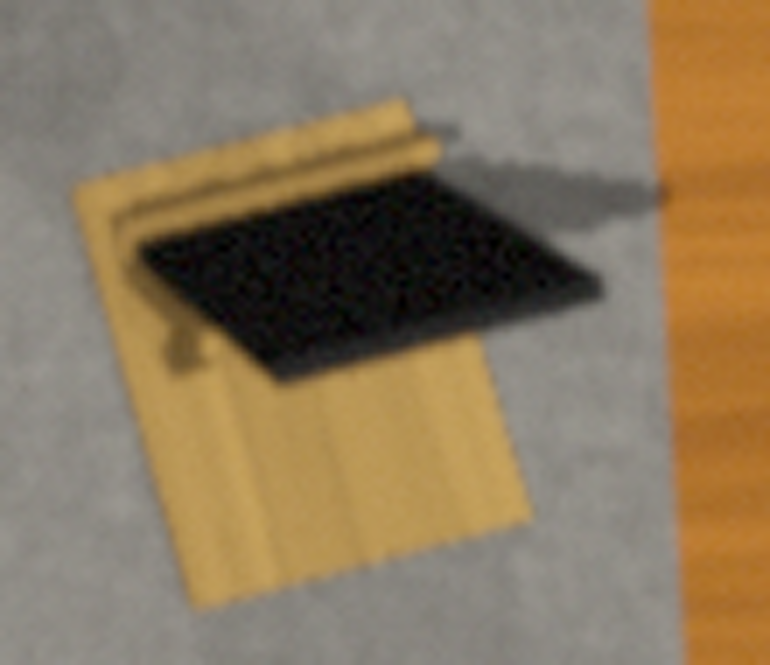

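View pics/stand_top.png

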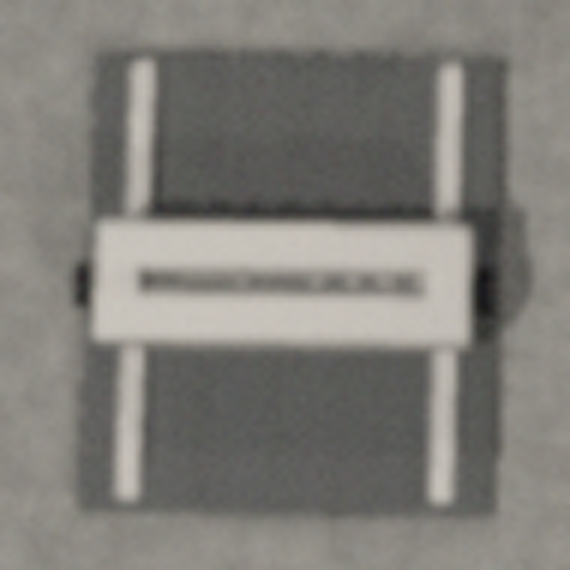

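View pics/panel_top.png

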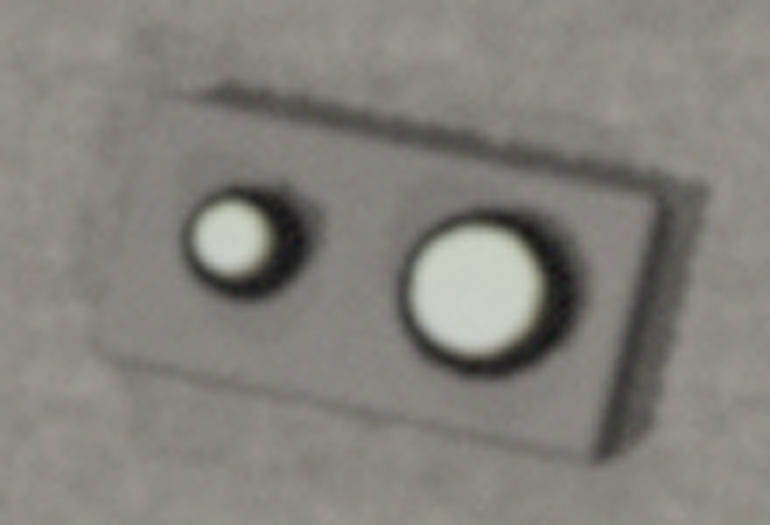

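View pics/plate_scene.png

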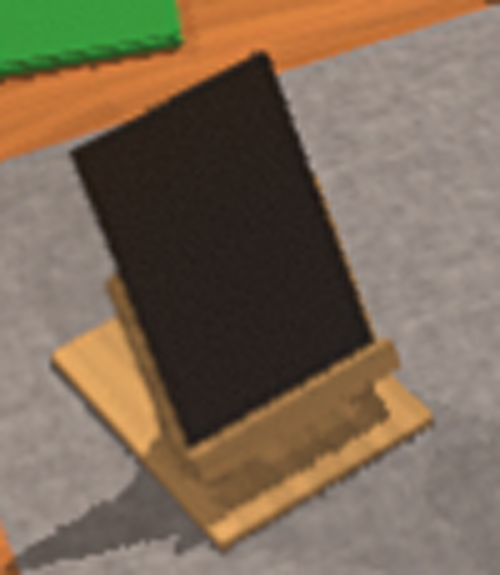

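The crops show a plain black plate on the wooden rest, foot behind the lip. The stand's bar is shown with its slot from crop (140,281) to (425,283). The big key is at (476,290) and the small key at (230,238).

Run:
```python
from h import *
c=load('top0')
C=lambda u,v,s,u0,v0:(u/s+u0-.5+.5/s,v/s+v0-.5+.5/s)
print('base depthz',p3(c,*C(330,500,7,365,195)))
for q in [(78,187),(405,98),(530,520),(195,608)]: print('rest',pz(c,*C(*q,7,365,195),0.012).round(4))
for q in [(95,222),(472,224),(472,347),(92,342)]: print('bar',pz(c,*C(*q,6,210,215),0.045).round(4))
for q in [(138,281),(427,284)]: print('slot',pz(c,*C(*q,6,210,215),0.045).round(4))
for q in [(95,50),(508,55),(495,513),(78,510)]: print('foot',pz(c,*C(*q,6,210,215),0.008).round(4))
for q in [(143,60),(452,62),(440,502),(126,499)]: print('rail',pz(c,*C(*q,6,210,215),0.013).round(4))
for q in [(476,290),(230,238)]: 
  X=p3(c,*C(*q,7,100,205)); print('key',X.round(4))
print('bartop',p3(c,*C(280,245,6,210,215)).round(4), 'table', p3(c,300,350).round(4))
# plate points
for n in ['top0','scene0']:
  c=load(n); P=[]
  rng=(375,455,210,250) if n=='top0' else (190,262,235,320)
  for v in range(rng[2],rng[3]):
    for u in range(rng[0],rng[1]):
      if c['img'][v,u].max()<50 and c['depth'][v,u]>0:
        X=p3(c,u,v)
        if X[2]>0.04: P.append(X)
  P=np.array(P); 
  for _ in range(4):
    m=P.mean(0); n_=np.linalg.svd(P-m,full_matrices=False)[2][2]; r=(P-m)@n_; P=P[abs(r)<2*r.std()+1e-4]
  if n_[2]<0:n_=-n_
  print(n,len(P),'mean',m.round(4),'n',n_.round(4),'tilt',np.degrees(np.arcsin(n_[2])),'yaw',np.degrees(np.arctan2(n_[1],n_[0])),'z',P[:,2].min(),P[:,2].max(),r.std())
c=load('scene0')
for q in [(70,152),(268,52),(373,338),(187,443)]:
  u,v=C(*q,5,180,230); print(u,v)
  o=-c['R'].T@c['t']; r=c['R'].T@ray(c,u,v); s=((m-o)@n_)/(r@n_); print('corner',(o+s*r).round(4))
```

```text
base depthz [ 0.5192777  -0.33069426  0.0063362 ]
rest [ 0.626  -0.2481  0.012 ]
rest [ 0.6561 -0.3609  0.012 ]
rest [ 0.5113 -0.3965  0.012 ]
rest [ 0.4831 -0.2828  0.012 ]
bar [0.5524 0.1003 0.045 ]
bar [ 0.5503 -0.0416  0.045 ]
bar [ 0.5037 -0.0414  0.045 ]
bar [0.5071 0.1007 0.045 ]
slot [0.5299 0.0839 0.045 ]
slot [ 0.5276 -0.0246  0.045 ]
foot [0.6256 0.1072 0.008 ]
foot [ 0.6223 -0.0549  0.008 ]
foot [ 0.4428 -0.0489  0.008 ]
foot [0.446  0.1109 0.008 ]
rail [0.6205 0.0877 0.013 ]
rail [ 0.6188 -0.033   0.013 ]
rail [ 0.4471 -0.028   0.013 ]
rail [0.4497 0.0919 0.013 ]
key [0.5652 0.228  0.0531]
key [0.5824 0.3058 0.0549]
bartop [0.543  0.0307 0.0454] table [ 0.3295 -0.0663  0.0052]
top0 905 mean [ 0.58   -0.318   0.1193] n [0.8843 0.2262 0.4086] tilt 24.116133729319728 yaw 14.347446158513716 z 0.0451884217968456 0.18185483572113958 0.0005554965339499961
scene0 2336 mean [ 0.586  -0.3186  0.111 ] n [0.8843 0.2278 0.4076] tilt 24.054305893328685 yaw 14.447520383530001 z 0.04007430872739526 0.17878783564564246 0.001967541248069244
193.6 260.0
corner [ 0.5691 -0.3749  0.1791]
233.2 240.0
corner [ 0.5445 -0.2761  0.1773]
254.2 297.20000000000005
corner [ 0.6035 -0.2607  0.0406]
217.0 318.20000000000005
corner [ 0.6283 -0.3595  0.0422]
```

```bash
cat >> h.py <<'E'
def frame(yaw,tilt):
    y,t=np.radians(yaw),np.radians(tilt)
    zp=np.array([-np.sin(t)*np.cos(y),-np.sin(t)*np.sin(y),np.cos(t)])
    xp=np.array([np.cos(t)*np.cos(y),np.cos(t)*np.sin(y),np.sin(t)])
    yp=np.cross(zp,xp); return xp,yp,zp,np.array([yp,xp,-zp]).T
xp,yp,zp,RG=frame(14.35,24)
foot=np.array([0.6155,-0.3105,0.030]); grasp=foot+0.134*zp
E
python3 - <<'E'
from h import *
print(grasp,RG.round(3))
c=load('top0')
for s in (-.05,.05): 
  print('top edge back corner proj',(proj(c,foot+.16*zp+s*yp-.004*xp)-[365,195])*7+3.5, 'front',(proj(c,foot+.16*zp+s*yp+.004*xp)-[365,195])*7+3.5)
c=load('scene0')
for s in (-.05,.05): 
  print('scene front top',(proj(c,foot+.16*zp+s*yp+.004*xp)-[180,230])*5+2.5)
move([0.44,0.36,0.33],frame(45,0)[3]); move([0.46,0.06,0.35],frame(14.35,0)[3]); move(grasp+.12*zp,RG)
E
```

```text
[ 0.56269778 -0.3240082   0.15241509] [[-0.248  0.885  0.394]
 [ 0.969  0.226  0.101]
 [ 0.     0.407 -0.914]]
top edge back corner proj [601.87054085 295.49841244] front [597.61550652 269.68437746]
top edge back corner proj [273.91575505 382.86813757] front [268.92381898 357.08402933]
scene front top [ 72.04419173 153.03092669]
scene front top [265.16058161  51.26727506]
shift mm [-299.8 -141.5  -89.1] rot [-0.1  0.  26.1]
shift mm [-415.9 -418.9 -108.7] rot [-0.1  0.  56.8]
shift mm [-596.6 -775.6  -20.2] rot [-22.1 -11.9  55.9]
```

Request:
{"method": "step_arm", "body": {"targets": [{"dx":-0.06,"dy":-0.028,"dz":-0.018,"rx":0,"ry":0,"rz":5},{"dx":-0.12,"dy":-0.056,"dz":-0.036,"rx":0,"ry":0,"rz":10},{"dx":-0.18,"dy":-0.084,"dz":-0.054,"rx":0,"ry":0,"rz":15},{"dx":-0.24,"dy":-0.112,"dz":-0.072,"rx":0,"ry":0,"rz":20},{"dx":-0.3,"dy":-0.14,"dz":-0.09,"rx":0,"ry":0,"rz":26}], "gripper": 1, "force": 25}}

```text
time: 0.78
position: [0.4205, 0.3802, 0.3232]
tool_rot: [0.383, 0.924, -0.001, -0.0]
ft_force: [0.8, 1.0, -0.2]
grip_width: 0.0871
```

Run:
```python
from h import *
print(telemetry.get_obs()['position'])
move([0.46,0.06,0.35],frame(14.35,0)[3]); move(grasp+.12*zp,RG)
```

```text
[0.42048679 0.3802277  0.3232404 ]
shift mm [-254.7 -198.2  -26.3] rot [-0.1  0.  30.6]
shift mm [-574.3 -438.4   62.2] rot [-23.5  -6.4  30.1]
```

Request:
{"method": "step_arm", "body": {"targets": [{"dx":-0.05,"dy":-0.035,"dz":-0.005,"rx":0,"ry":0,"rz":6},{"dx":-0.1,"dy":-0.075,"dz":-0.01,"rx":0,"ry":0,"rz":12},{"dx":-0.15,"dy":-0.115,"dz":-0.015,"rx":0,"ry":0,"rz":18},{"dx":-0.2,"dy":-0.155,"dz":-0.02,"rx":0,"ry":0,"rz":24},{"dx":-0.25,"dy":-0.195,"dz":-0.025,"rx":0,"ry":0,"rz":30}]}}

```text
time: 1.4
position: [0.4579, 0.071, 0.3482]
tool_rot: [0.611, 0.792, -0.001, 0.0]
ft_force: [1.5, -0.2, 0.7]
grip_width: 0.0867
```

Run:
```python
from h import *
print(telemetry.get_obs()['position'])
move([0.49,-0.2,0.35],RG);move(grasp+.12*zp,RG)
```

```text
[0.45794697 0.07095204 0.34819709]
shift mm [-270.2  -37.9   -1.4] rot [-24.1  -0.    0.4]
shift mm [-408.2  -47.8   86.7] rot [-24.1  -0.    0.4]
```

Request:
{"method": "step_arm", "body": {"targets": [{"dx":-0.055,"dy":-0.008,"dz":0,"rx":-5,"ry":0,"rz":0},{"dx":-0.11,"dy":-0.016,"dz":0,"rx":-10,"ry":0,"rz":0},{"dx":-0.165,"dy":-0.024,"dz":0,"rx":-15,"ry":0,"rz":0},{"dx":-0.22,"dy":-0.032,"dz":0,"rx":-20,"ry":0,"rz":0},{"dx":-0.27,"dy":-0.038,"dz":0,"rx":-24,"ry":0,"rz":0}]}}

```text
time: 2.02
position: [0.4894, -0.2018, 0.3487]
tool_rot: [0.598, 0.774, 0.165, 0.128]
ft_force: [0.5, 1.1, 0.6]
grip_width: 0.087
```

Run:
```python
from h import *
print(telemetry.get_obs()['position'])
move(grasp+.12*zp,RG)
```

```text
[ 0.48936512 -0.2017917   0.34870274]
shift mm [-136.4  -43.5   75.8] rot [ 0.1 -0.   0.3]
```

Request:
{"method": "step_arm", "body": {"targets": [{"dx":-0.045,"dy":-0.015,"dz":0.02},{"dx":-0.09,"dy":-0.03,"dz":0.04},{"dx":-0.136,"dy":-0.0435,"dz":0.06},{"dx":-0.136,"dy":-0.0435,"dz":0.075},{"dx":-0.136,"dy":-0.0435,"dz":0.076,"rz":0.3}]}}

```text
invalid input
```

Run:
```python
from h import *
print(telemetry.get_obs()['position'])
move(grasp,RG); cap('wrist','w1'); cap('scene','s1')
```

```text
[ 0.48936512 -0.2017917   0.34870274]
shift mm [-136.5  -43.6  195.8] rot [ 0.1 -0.   0.3]
```

View pics/w1.png

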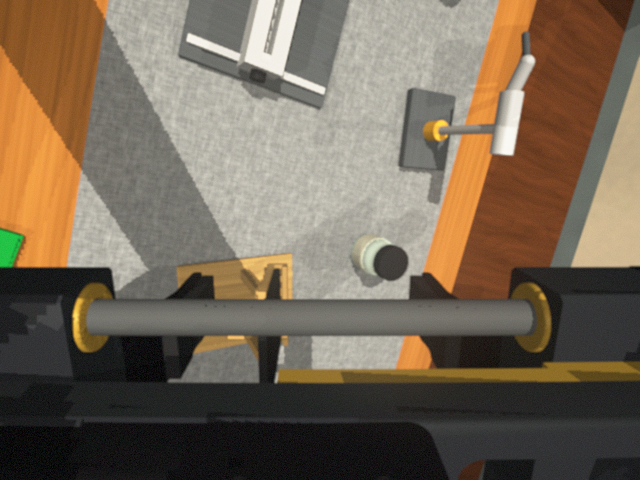

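View pics/s1.png

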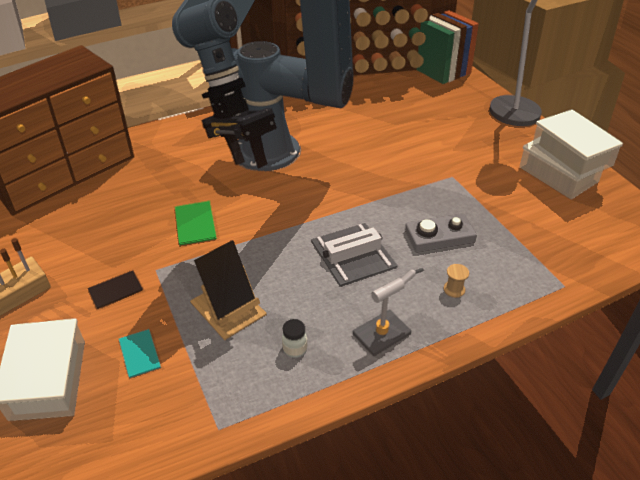

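The move was refused because each row needs all six numbers, so nothing moved. The wrist picture shows the rest's plate edge-on near (270,340), between the fingers.

Request:
{"method": "step_arm", "body": {"targets": [{"dx":-0.045,"dy":-0.015,"dz":0.02,"rx":0,"ry":0,"rz":0},{"dx":-0.09,"dy":-0.03,"dz":0.04,"rx":0,"ry":0,"rz":0},{"dx":-0.136,"dy":-0.0435,"dz":0.06,"rx":0,"ry":0,"rz":0},{"dx":-0.136,"dy":-0.0435,"dz":0.076,"rx":0,"ry":0,"rz":0},{"dx":-0.136,"dy":-0.0435,"dz":0.076,"rx":0,"ry":0,"rz":0.3}]}}

```text
time: 2.75
position: [0.5141, -0.338, 0.2597]
tool_rot: [0.602, 0.771, 0.164, 0.126]
ft_force: [-0.1, 0.2, -0.2]
grip_width: 0.087
```

Run:
```python
from h import *
print(telemetry.get_obs()['position'])
move(grasp,RG); cap('wrist','w2'); cap('top','t2')
```

```text
[ 0.51410941 -0.33804459  0.2597423 ]
shift mm [  1.4   2.8 118.6] rot [-0.1 -0.1 -0.4]
```

View pics/w2.png

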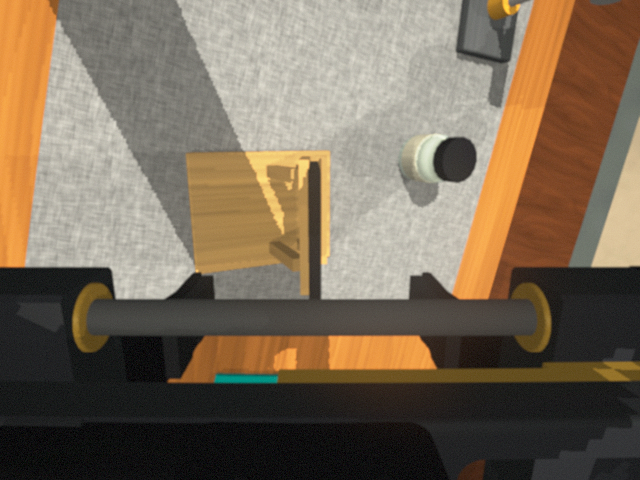

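View pics/t2.png

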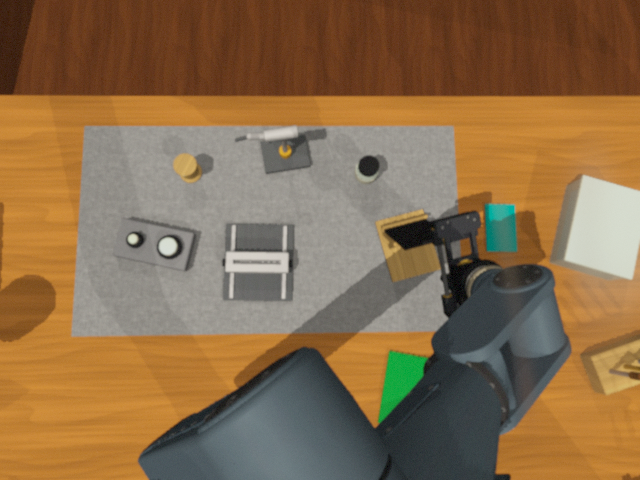

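The wrist picture shows the plate's top edge running vertically at column 314, centred between the fingers and parallel to the pads. I'm going down.

Request:
{"method": "step_arm", "body": {"targets": [{"dx":0.001,"dy":0.002,"dz":0.03,"rx":0,"ry":0,"rz":-0.3},{"dx":0.001,"dy":0.002,"dz":0.06,"rx":0,"ry":0,"rz":-0.3},{"dx":0.001,"dy":0.002,"dz":0.09,"rx":0,"ry":0,"rz":-0.3},{"dx":0.001,"dy":0.0025,"dz":0.115,"rx":0,"ry":0,"rz":-0.3},{"dx":0.001,"dy":0.0025,"dz":0.1185,"rx":0,"ry":0,"rz":-0.3}]}}

```text
time: 3.48
position: [0.5634, -0.3233, 0.1543]
tool_rot: [0.599, 0.773, 0.164, 0.127]
ft_force: [-0.5, -0.7, -0.1]
grip_width: 0.087
```

Run:
```python
from h import *
print(telemetry.get_obs()['position'])
move(grasp,RG); c=cap('wrist','w3'); s=cap('scene','s3'); crop(s,160,180,300,340,4,'s3c')
```

```text
[ 0.56341023 -0.32331426  0.15428964]
shift mm [-0.5 -1.5  1.4] rot [-0.1 -0.   0.1]
```

View pics/w3.png

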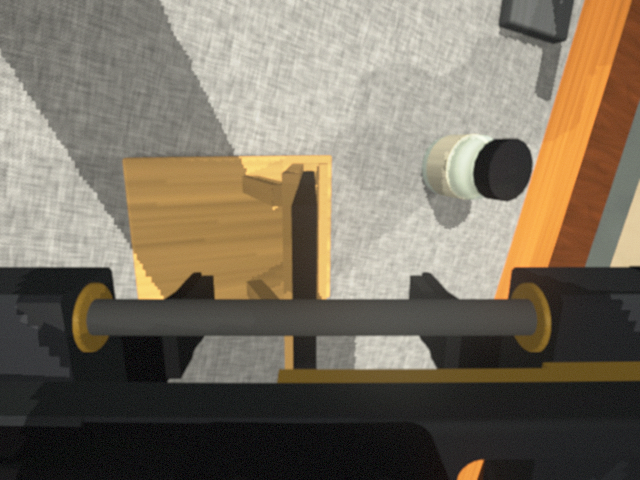

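View pics/s3c.png

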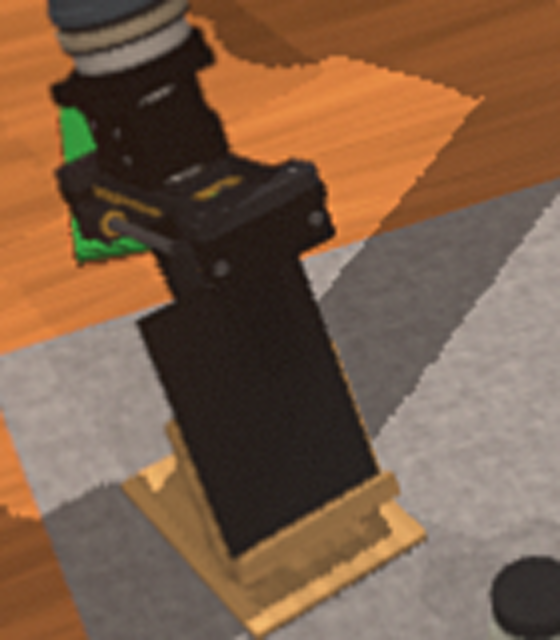

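The plate sits between the fingers at about column 304, in the middle of the jaw gap (213 to 410). I'll correct dy by -2 mm and close.

Request:
{"method": "step_arm", "body": {"targets": [{"dx":0,"dy":-0.002,"dz":0.001,"rx":0,"ry":0,"rz":0},{"dx":0,"dy":-0.002,"dz":0.001,"rx":0,"ry":0,"rz":0},{"dx":0,"dy":-0.002,"dz":0.001,"rx":0,"ry":0,"rz":0},{"dx":0,"dy":-0.002,"dz":0.001,"rx":0,"ry":0,"rz":0},{"dx":0,"dy":-0.002,"dz":0.001,"rx":0,"ry":0,"rz":0}], "gripper": 0, "force": 25}}

```text
time: 4.2
position: [0.5622, -0.3251, 0.1538]
tool_rot: [0.599, 0.773, 0.163, 0.129]
ft_force: [0.5, -0.1, -0.1]
grip_width: 0.0452
```

Request:
{"method": "step_arm", "body": {"targets": [{"dx":0,"dy":0,"dz":0,"rx":0,"ry":0,"rz":0},{"dx":0,"dy":0,"dz":0,"rx":0,"ry":0,"rz":0},{"dx":0,"dy":0,"dz":-0.003,"rx":0,"ry":0,"rz":0},{"dx":0,"dy":0,"dz":-0.008,"rx":0,"ry":0,"rz":0},{"dx":0,"dy":0,"dz":-0.015,"rx":0,"ry":0,"rz":0}]}}

```text
time: 4.82
position: [0.556, -0.3264, 0.1676]
tool_rot: [0.599, 0.773, 0.163, 0.128]
ft_force: [-0.3, 0.4, -1.7]
grip_width: 0.0079
```

Request:
{"method": "step_arm", "body": {"targets": [{"dx":0,"dy":0,"dz":-0.02,"rx":0,"ry":0,"rz":0},{"dx":0,"dy":0,"dz":-0.05,"rx":0,"ry":0,"rz":0},{"dx":0,"dy":0,"dz":-0.08,"rx":0,"ry":0,"rz":0},{"dx":0,"dy":0,"dz":-0.11,"rx":0,"ry":0,"rz":0},{"dx":0,"dy":0,"dz":-0.13,"rx":0,"ry":0,"rz":0}]}}

```text
time: 5.45
position: [0.5038, -0.3398, 0.2891]
tool_rot: [0.599, 0.773, 0.162, 0.129]
ft_force: [0.3, -0.5, -1.5]
grip_width: 0.0077
```

Run:
```python
from h import *
o=telemetry.get_obs();print(o['position'],o['grip_width'],o['q'].round(2))
s=cap('scene','s4'); crop(s,150,60,310,220,3.7,'s4c')
```

```text
[ 0.50378023 -0.33980018  0.28910646] 0.007725475709914654 [-0.96  0.38  1.63  0.46  1.02 -1.44]
```

View pics/s4.png

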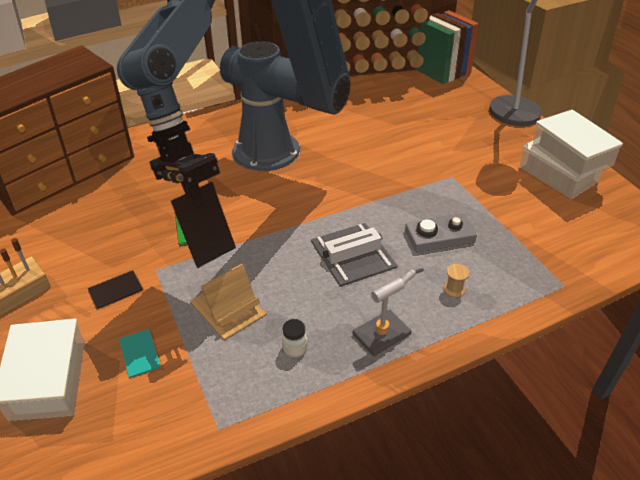

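The plate is held and clear of the rest (foot near (215,262)). Moving it upright over the stand.

Run:
```python
from h import *
RS=frame(-1.1,0)[3]
move([0.515,-0.12,0.28],frame(5,8)[3]); move([0.5285,0.03,0.27],RS)
```

```text
shift mm [211.2  56.   35.2] rot [16.1 -2.1  9.2]
shift mm [353.3  98.3  63.6] rot [24.  -2.7 15.3]
```

Request:
{"method": "step_arm", "body": {"targets": [{"dx":0.035,"dy":0.009,"dz":0.006,"rx":3,"ry":-0.4,"rz":1.8},{"dx":0.08,"dy":0.02,"dz":0.012,"rx":6,"ry":-0.8,"rz":3.6},{"dx":0.125,"dy":0.032,"dz":0.02,"rx":9,"ry":-1.2,"rz":5.4},{"dx":0.17,"dy":0.045,"dz":0.028,"rx":12,"ry":-1.6,"rz":7.4},{"dx":0.211,"dy":0.056,"dz":0.035,"rx":16,"ry":-2,"rz":9.2}]}}

```text
time: 6.12
position: [0.5141, -0.1187, 0.2807]
tool_rot: [0.675, 0.735, 0.051, 0.046]
ft_force: [0.6, -0.0, -1.3]
grip_width: 0.0079
```

Run:
```python
from h import *
o=telemetry.get_obs();print(o['position'],o['grip_width'],o['q'].round(2))
RS=frame(-1.1,0)[3]
move([0.5285,0.03,0.25],RS)
```

```text
[ 0.51411    -0.11869203  0.28065538] 0.00791415483525722 [-0.48  0.3   1.72  0.09  1.01 -0.61]
shift mm [146.9  22.5  34.3] rot [ 7.9 -0.5  6. ]
```

Request:
{"method": "step_arm", "body": {"targets": [{"dx":0.035,"dy":0.005,"dz":0.008,"rx":2,"ry":0,"rz":1.5},{"dx":0.07,"dy":0.01,"dz":0.016,"rx":4,"ry":-0.3,"rz":3},{"dx":0.105,"dy":0.016,"dz":0.024,"rx":6,"ry":-0.4,"rz":4.5},{"dx":0.135,"dy":0.021,"dz":0.031,"rx":7.9,"ry":-0.5,"rz":6},{"dx":0.147,"dy":0.0225,"dz":0.034,"rx":7.9,"ry":-0.5,"rz":6}]}}

```text
time: 6.75
position: [0.5285, 0.0314, 0.2502]
tool_rot: [0.713, 0.701, -0.0, 0.0]
ft_force: [1.2, -0.4, -1.5]
grip_width: 0.0078
```

Run:
```python
from h import *
o=telemetry.get_obs();print(o['position'],o['grip_width'],o['q'].round(2))
RS=frame(-1.1,0)[3]
move([0.5285,0.03,0.25],RS)
s=cap('scene','s5'); crop(s,290,130,430,290,4,'s5c'); cap('wrist','w5'); t=cap('top','t5');crop(t,200,170,320,310,4,'t5c')
```

```text
[0.52846212 0.03138157 0.25018205] 0.007834028526552296 [-0.15  0.39  1.66 -0.    1.09 -0.13]
shift mm [-1.4  0.1  0.2] rot [0.  0.  0.1]
```

View pics/s5c.png

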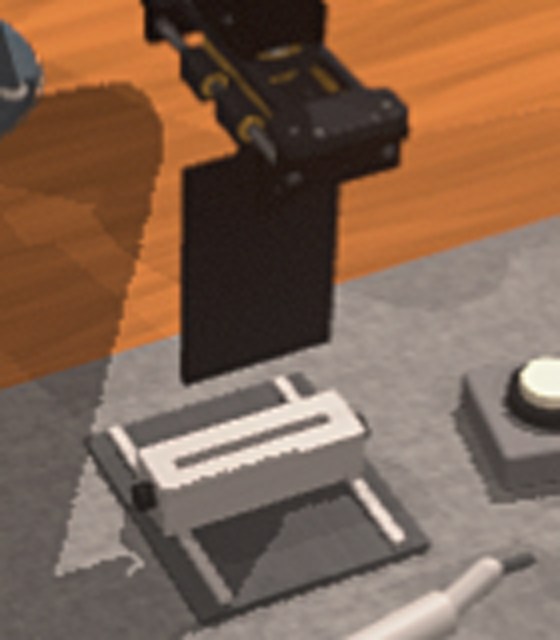

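View pics/w5.png

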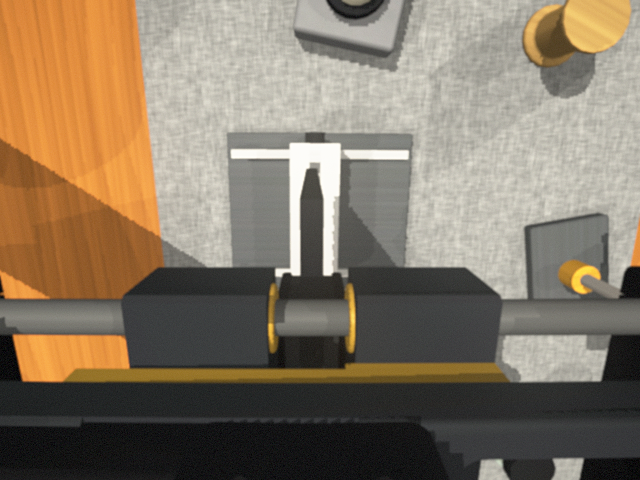

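View pics/t5c.png

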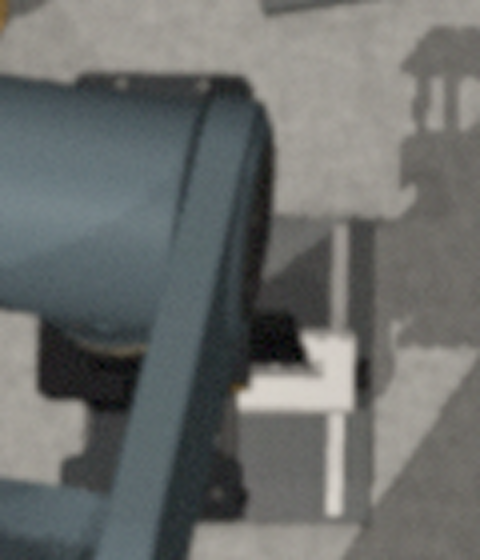

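The crops show the plate hanging upright over the bar. Its lower corners are at (185,383) and (330,340) in the scene crop, and the slot ends at about (178,463) and (333,418).

Run:
```python
from h import *
c=load('s5')
f=lambda u,v:((u+.5)/4+290-.5,(v+.5)/4+130-.5)
o=-c['R'].T@c['t']
for n,q in dict(bl=(185,383),br=(330,340),tl=(182,168)).items():
  r=c['R'].T@ray(c,*f(*q)); s=(0.5325-o[0])/r[0]; print(n,(o+s*r).round(4))
for q in [(176,463),(333,418)]: print('slot',pz(c,*f(*q),.045).round(4))
for q in [(138,452),(352,393),(370,432),(160,490)]: print('bar',pz(c,*f(*q),.045).round(4))
c=load('w5')
for q in [(290,143),(341,143)]: print('bar end w',pz(c,*q,.045).round(4))
for q in [(314,164)]: print('slot end w',pz(c,*q,.045).round(4))
crop(c,220,120,420,280,4,'w5c'); crop(load('s5'),310,205,400,270,8,'s5d')
```

```text
bl [ 0.5325 -0.0158  0.1114]
br [0.5325 0.0846 0.1087]
tl [ 0.5325 -0.0197  0.2733]
slot [ 0.5303 -0.0202  0.045 ]
slot [0.5362 0.0885 0.045 ]
bar [ 0.5109 -0.0372  0.045 ]
bar [0.5204 0.1112 0.045 ]
bar [0.5579 0.1032 0.045 ]
bar [ 0.5479 -0.0399  0.045 ]
bar end w [0.5093 0.099  0.045 ]
bar end w [0.5538 0.0983 0.045 ]
slot end w [0.53   0.0807 0.045 ]
```

View pics/w5c.png

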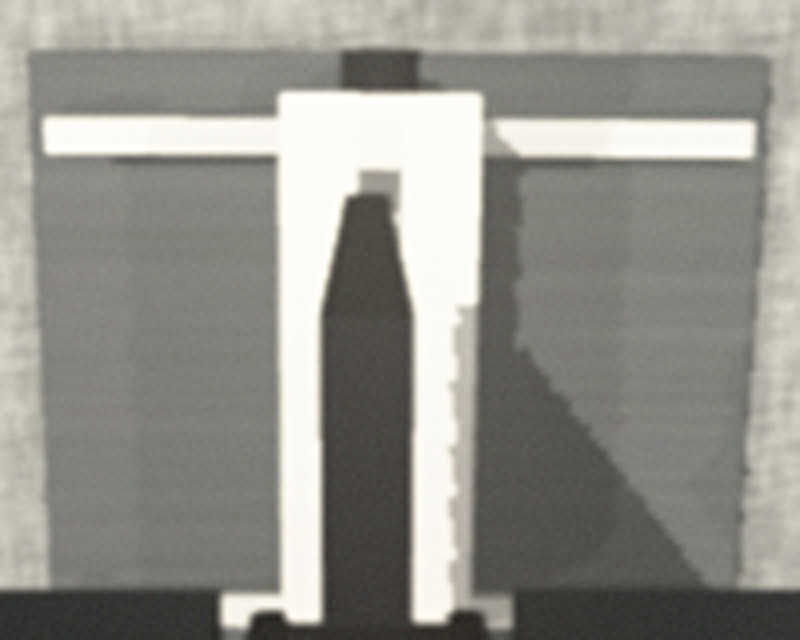

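View pics/s5d.png

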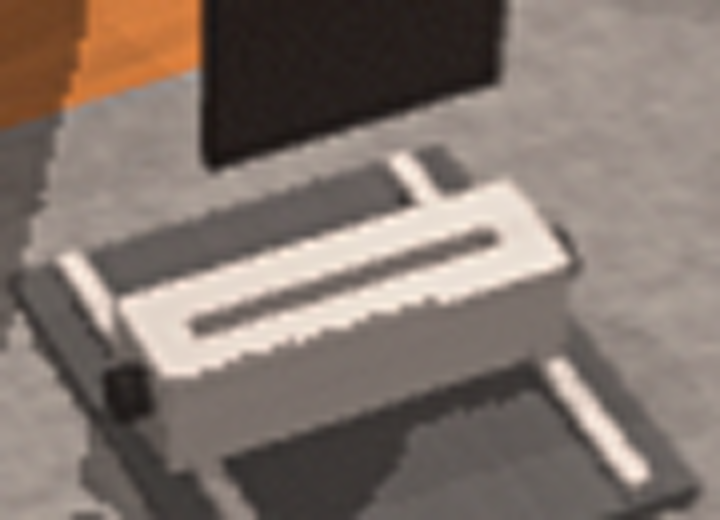

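Run:
```python
from h import *
c=load('w5')
for z in (.105,.110,.115): print('foot edge w',z,pz(c,220+345/4,120+195/4,z).round(4),pz(c,220+390/4,120+195/4,z).round(4))
print('slot end w',pz(c,220+359/4,120+172/4,.045).round(4),pz(c,220+401/4,120+172/4,.045).round(4))
print('bar edges', [pz(c,220+u/4,120+v/4,.045).round(4) for u,v in [(278,93),(483,93),(281,590),(477,590)]])
# top edge of plate side: 
for z in (.265,.27,.275): print('topedge w',z,pz(c,220+322/4,120+314/4,z).round(4),pz(c,220+412/4,120+314/4,z).round(4))
c=load('s5'); P=[]
for v in range(172,228):
  for u in range(334,374):
    if c['img'][v,u].max()<50 and c['depth'][v,u]>0: P.append(p3(c,u,v))
P=np.array(P); P=P[(abs(P[:,0]-np.median(P[:,0]))<.015)]
m=P.mean(0); n=np.linalg.svd(P-m,full_matrices=False)[2][2]; n*=np.sign(n[0]); print('plate plane',m,n.round(4),len(P))
o=-c['R'].T@c['t']
f=lambda u,v:((u+.5)/4+290-.5,(v+.5)/4+130-.5)
K={}
for k,q in dict(bl=(185,383),br=(330,340),tl=(182,168)).items():
  r=c['R'].T@ray(c,*f(*q)); s=((m-o)@n)/(r@n); K[k]=o+s*r; print(k,K[k].round(4))
# table/mat plane
P=np.array([p3(c,u,v) for v in range(270,400,3) for u in range(400,560,3) if c['depth'][v,u]>0 ]); P=P[abs(P[:,2]-np.median(P[:,2]))<.006]
m=P.mean(0); n=np.linalg.svd(P-m,full_matrices=False)[2][2]; print('mat',m.round(4),(n*np.sign(n[2])).round(4))
```

```text
foot edge w 0.105 [0.524  0.0803 0.105 ] [0.5322 0.0802 0.105 ]
foot edge w 0.11 [0.524  0.0806 0.11  ] [0.5321 0.0805 0.11  ]
foot edge w 0.115 [0.5241 0.0809 0.115 ] [0.5321 0.0808 0.115 ]
slot end w [0.5262 0.0816 0.045 ] [0.5355 0.0814 0.045 ]
bar edges [array([0.5089, 0.0988, 0.045 ]), array([0.5535, 0.0981, 0.045 ]), array([ 0.5061, -0.0147,  0.045 ]), array([ 0.5522, -0.0155,  0.045 ])]
topedge w 0.265 [0.5243 0.0804 0.265 ] [0.5317 0.0803 0.265 ]
topedge w 0.27 [0.5245 0.0811 0.27  ] [0.5316 0.081  0.27  ]
topedge w 0.275 [0.5246 0.0818 0.275 ] [0.5315 0.0817 0.275 ]
plate plane [0.53428942 0.0269026  0.18535289] [ 0.9997 -0.0224 -0.0119] 1699
bl [ 0.5325 -0.0158  0.1114]
br [0.5347 0.0833 0.1108]
tl [ 0.5343 -0.0206  0.2748]
mat [8.469e-01 1.831e-01 4.000e-04] [ 0.0052 -0.0012  1.    ]
```

Request:
{"method": "step_arm", "body": {"targets": [{"dx":-0.001,"dy":0.001,"dz":0.012,"rx":0,"ry":0,"rz":0},{"dx":-0.002,"dy":0.002,"dz":0.027,"rx":0,"ry":0,"rz":0},{"dx":-0.002,"dy":0.0025,"dz":0.042,"rx":0,"ry":0,"rz":0},{"dx":-0.002,"dy":0.0025,"dz":0.055,"rx":0,"ry":0,"rz":0},{"dx":-0.002,"dy":0.0025,"dz":0.057,"rx":0,"ry":0,"rz":0}]}}

```text
time: 7.52
position: [0.5296, 0.0278, 0.1918]
tool_rot: [0.714, 0.701, -0.001, -0.001]
ft_force: [0.3, 1.1, -0.6]
grip_width: 0.0082
```

Run:
```python
from h import *
o=telemetry.get_obs();print(o['position'],o['ft_force'].round(1))
move([0.531,0.029,0.195],frame(-1.1,0)[3])
s=cap('scene','s6'); crop(s,310,190,400,270,8,'s6c'); c=cap('wrist','w6'); crop(c,220,120,420,280,4,'w6c')
```

```text
[0.52962989 0.02775751 0.19179002] [ 0.3  1.1 -0.6]
shift mm [ 1.3  1.3 -3.2] rot [-0.2  0.   0. ]
```

View pics/s6c.png

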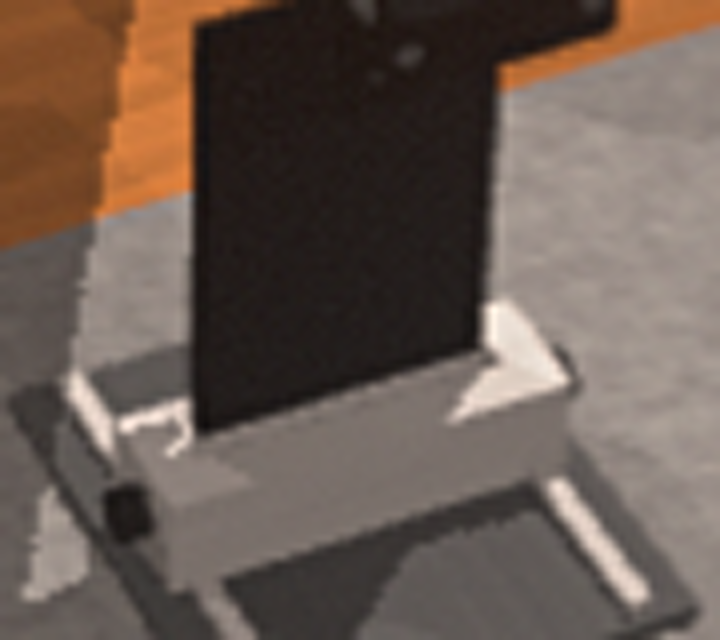

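View pics/w6c.png

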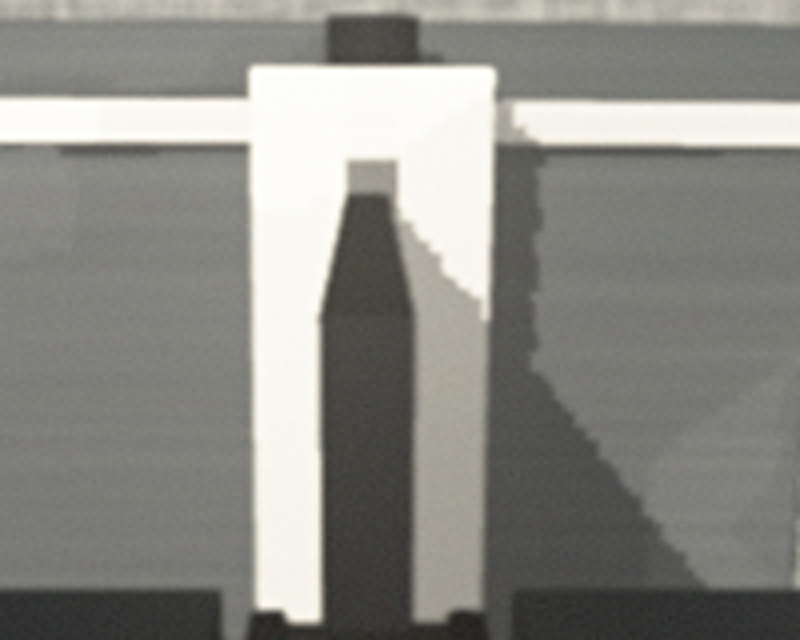

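Run:
```python
from h import *
c=load('w6'); g=lambda u,v:((u+.5)/4+220-.5,(v+.5)/4+120-.5)
print('slot end',[pz(c,*g(u,159),.045).round(4) for u in(347,398)],'bar end',[pz(c,*g(u,66),.045).round(4) for u in (250,496)])
for z in (.050,.054): print('foot',[pz(c,*g(u,193),z).round(4) for u in(345,391)])
print('bar near',[pz(c,*g(u,600),.045).round(4) for u in (257,486)])
```

```text
slot end [array([0.526 , 0.0825, 0.045 ]), array([0.5354, 0.0823, 0.045 ])] bar end [array([0.5088, 0.0993, 0.045 ]), array([0.5533, 0.0985, 0.045 ])]
foot [array([0.5256, 0.0767, 0.05  ]), array([0.534 , 0.0765, 0.05  ])]
foot [array([0.5257, 0.0769, 0.054 ]), array([0.5339, 0.0768, 0.054 ])]
bar near [array([ 0.5065, -0.0021,  0.045 ]), array([ 0.5515, -0.0029,  0.045 ])]
```

Request:
{"method": "step_arm", "body": {"targets": [{"dx":0.0018,"dy":0.0008,"dz":0,"rx":-0.2,"ry":0,"rz":0},{"dx":0.0018,"dy":0.0008,"dz":0.002,"rx":-0.2,"ry":0,"rz":0},{"dx":0.0018,"dy":0.0008,"dz":0.006,"rx":-0.2,"ry":0,"rz":0},{"dx":0.0018,"dy":0.0008,"dz":0.01,"rx":-0.2,"ry":0,"rz":0},{"dx":0.0018,"dy":0.0008,"dz":0.014,"rx":-0.2,"ry":0,"rz":0}]}}

```text
time: 8.25
position: [0.5327, 0.0296, 0.1821]
tool_rot: [0.714, 0.701, 0.002, 0.003]
ft_force: [-1.6, 0.4, 1.6]
grip_width: 0.0079
```

Run:
```python
from h import *
o=telemetry.get_obs();print(o['position'],o['ft_force'].round(1),o['moment'].round(2))
s=cap('scene','s7'); crop(s,310,190,400,270,8,'s7c'); c=cap('wrist','w7'); crop(c,220,120,420,280,4,'w7c')
```

```text
[0.53272043 0.02964516 0.18209532] [-1.6  0.4  1.6] [-0.06  1.15 -0.02]
```

View pics/s7c.png

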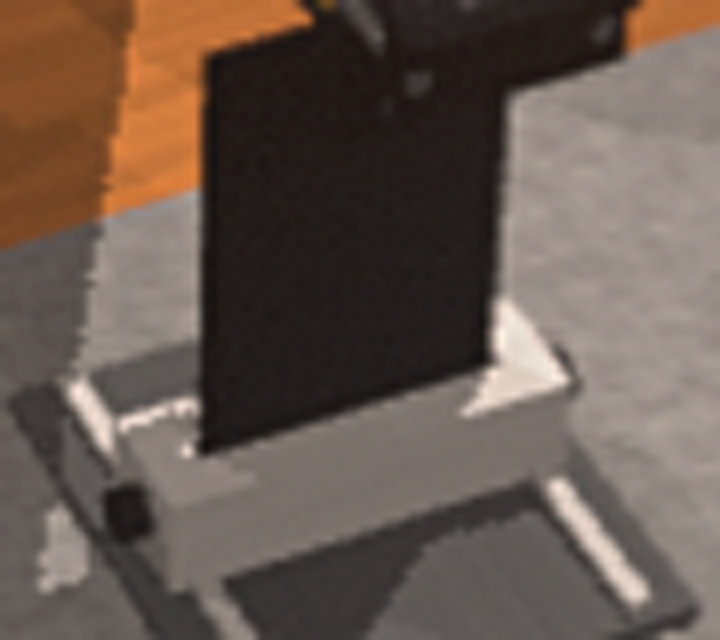

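View pics/w7c.png

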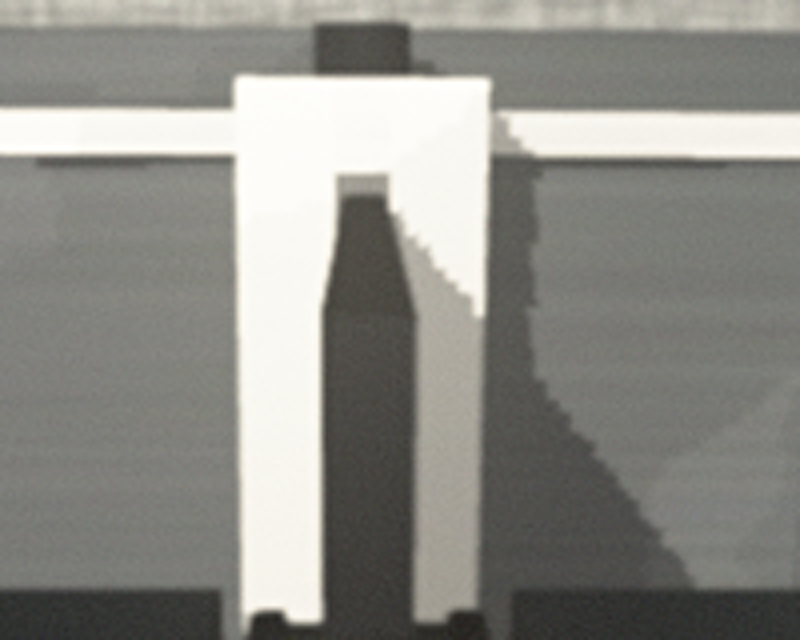

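Run:
```python
from h import *
o=telemetry.get_obs();print(o['position'],o['ft_force'].round(1),o['moment'].round(2),o['time'],o['joint_velocities'].round(3))
move([0.5304,0.0296,0.1778],frame(-1.1,0)[3])
c=load('w7'); g=lambda u,v:((u+.5)/4+220-.5,(v+.5)/4+120-.5)
print('slot end',[pz(c,*g(u,175),.045).round(4) for u in(337,388)],'bar end',[pz(c,*g(u,76),.045).round(4) for u in (235,491)])
for z in (.040,.044): print('foot',[pz(c,*g(u,196),z).round(4) for u in(338,387)])
```

```text
[0.53099431 0.02966745 0.17944099] [-0.5  0.4 -0.8] [-0.07  0.12 -0.01] 8.35 [-0.002  0.019  0.01  -0.    -0.035 -0.001]
shift mm [-0.1 -0.6  1.6] rot [0.2 0.1 0.1]
slot end [array([0.5262, 0.0821, 0.045 ]), array([0.5352, 0.082 , 0.045 ])] bar end [array([0.5089, 0.0994, 0.045 ]), array([0.5533, 0.0985, 0.045 ])]
foot [array([0.5262, 0.0782, 0.04  ]), array([0.535, 0.078, 0.04 ])]
foot [array([0.5263, 0.0784, 0.044 ]), array([0.535 , 0.0783, 0.044 ])]
```

It has settled, with the foot inside the slot mouth and low forces. Continuing down.

Request:
{"method": "step_arm", "body": {"targets": [{"dx":0,"dy":-0.0004,"dz":0.003,"rx":0.2,"ry":0.1,"rz":0},{"dx":0,"dy":-0.0004,"dz":0.006,"rx":0.2,"ry":0.1,"rz":0},{"dx":0,"dy":-0.0004,"dz":0.009,"rx":0.2,"ry":0.1,"rz":0},{"dx":0,"dy":-0.0004,"dz":0.012,"rx":0.2,"ry":0.1,"rz":0},{"dx":0,"dy":-0.0004,"dz":0.014,"rx":0.2,"ry":0.1,"rz":0}]}}

```text
time: 8.98
position: [0.5306, 0.0297, 0.1651]
tool_rot: [0.714, 0.701, 0.0, -0.001]
ft_force: [-0.5, 0.2, -1.2]
grip_width: 0.0081
```

Request:
{"method": "step_arm", "body": {"targets": [{"dx":0,"dy":0,"dz":0,"rx":0,"ry":0,"rz":0},{"dx":0,"dy":0,"dz":0.001,"rx":0,"ry":0,"rz":0},{"dx":0,"dy":0,"dz":0.002,"rx":0,"ry":0,"rz":0},{"dx":0,"dy":0,"dz":0.003,"rx":0,"ry":0,"rz":0},{"dx":0,"dy":0,"dz":0.003,"rx":0,"ry":0,"rz":0}]}}

```text
time: 9.6
position: [0.5305, 0.0297, 0.162]
tool_rot: [0.714, 0.701, -0.0, -0.001]
ft_force: [-0.2, 0.3, -1.0]
grip_width: 0.008
```

Run:
```python
from h import *
o=telemetry.get_obs();print(o['position'],o['ft_force'].round(1),o['moment'].round(2),o['time'],o['joint_velocities'].round(3))
move([0.5304,0.0296,0.16],frame(-1.1,0)[3])
s=cap('scene','s8'); crop(s,310,190,400,270,8,'s8c'); c=cap('wrist','w8'); crop(c,220,120,420,280,4,'w8c')
```

```text
[0.53048425 0.02965961 0.16197407] [-0.2  0.3 -1. ] [-0.03  0.01  0.01] 9.6 [ 0.    -0.002  0.    -0.     0.    -0.   ]
shift mm [-0.1 -0.1  2. ] rot [-0.1 -0.1  0.1]
```

View pics/s8c.png

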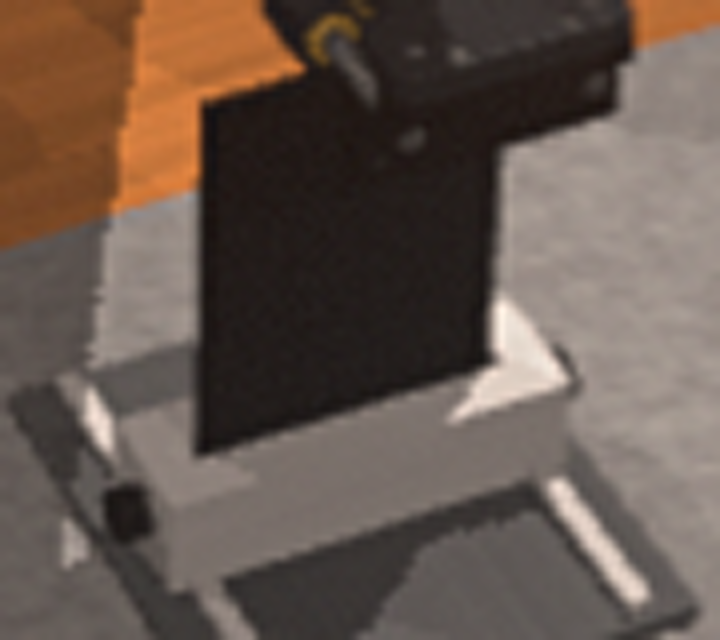

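View pics/w8c.png

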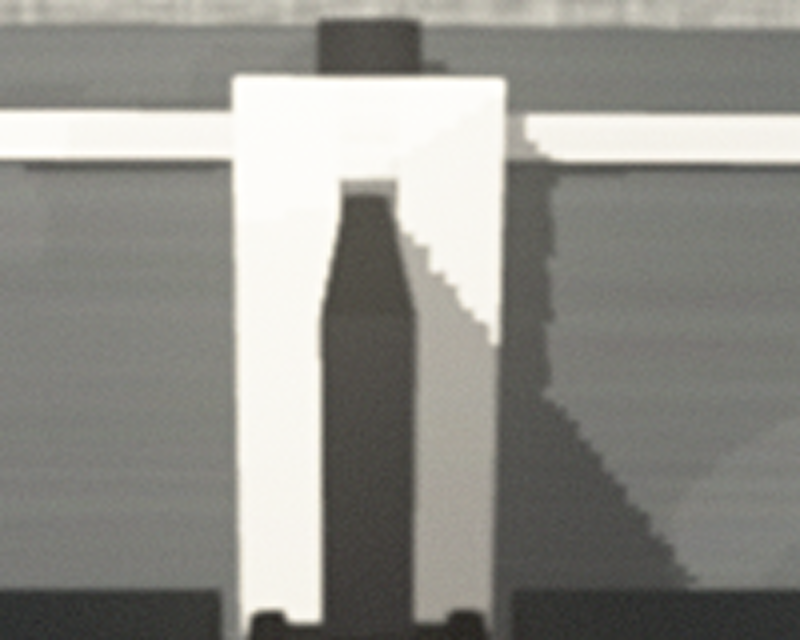

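The plate is in the slot, its edge centred between the slot walls in the wrist crop, and there is no contact force yet. I'll feel for the floor.

Request:
{"method": "step_arm", "body": {"targets": [{"dx":0,"dy":0,"dz":0.001,"rx":0,"ry":0,"rz":0},{"dx":0,"dy":0,"dz":0.002,"rx":0,"ry":0,"rz":0},{"dx":0,"dy":0,"dz":0.0025,"rx":0,"ry":0,"rz":0},{"dx":0,"dy":0,"dz":0.003,"rx":0,"ry":0,"rz":0},{"dx":0,"dy":0,"dz":0.003,"rx":0,"ry":0,"rz":0}]}}

```text
time: 10.32
position: [0.5313, 0.0297, 0.1615]
tool_rot: [0.713, 0.701, 0.001, 0.0]
ft_force: [-1.4, 0.8, 13.8]
grip_width: 0.0078
```

Request:
{"method": "step_arm", "body": {"targets": [{"dx":0,"dy":0,"dz":0.0005,"rx":0,"ry":0,"rz":0},{"dx":0,"dy":0,"dz":0.001,"rx":0,"ry":0,"rz":0},{"dx":0,"dy":0,"dz":0.0015,"rx":0,"ry":0,"rz":0},{"dx":0,"dy":0,"dz":0.002,"rx":0,"ry":0,"rz":0},{"dx":0,"dy":0,"dz":0.002,"rx":0,"ry":0,"rz":0}]}}

```text
time: 10.95
position: [0.5318, 0.0298, 0.1615]
tool_rot: [0.713, 0.701, 0.001, 0.001]
ft_force: [-2.7, 0.6, 14.6]
grip_width: 0.008
```

Request:
{"method": "step_arm", "body": {"targets": [{"dx":0,"dy":-0.0007,"dz":-0.001,"rx":0,"ry":0,"rz":0},{"dx":0,"dy":-0.0007,"dz":-0.001,"rx":0,"ry":0,"rz":0},{"dx":0,"dy":-0.0007,"dz":-0.001,"rx":0,"ry":0,"rz":0},{"dx":0,"dy":-0.0007,"dz":-0.001,"rx":0,"ry":0,"rz":0},{"dx":0,"dy":-0.0007,"dz":-0.001,"rx":0,"ry":0,"rz":0}], "gripper": 0.5}}

```text
time: 11.58
position: [0.531, 0.0298, 0.1622]
tool_rot: [0.713, 0.701, 0.001, 0.001]
ft_force: [-0.0, 0.3, 0.5]
grip_width: 0.0421
```

Run:
```python
from h import *
o=telemetry.get_obs();print(o['position'],o['ft_force'].round(1),o['grip_width'],o['time'])
s=cap('scene','s9'); crop(s,300,140,420,260,5,'s9c'); c=cap('wrist','w9'); crop(c,220,120,420,280,4,'w9c')
```

```text
[0.53098864 0.02983514 0.1621676 ] [-0.   0.3  0.5] 0.042132843482627406 11.575
```

View pics/s9c.png

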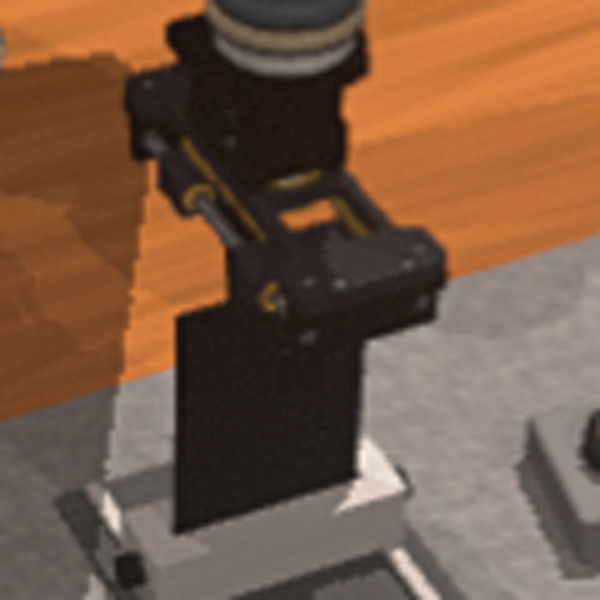

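View pics/w9.png

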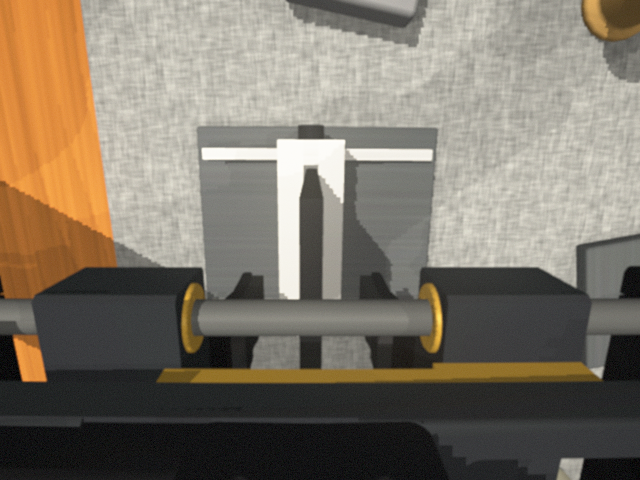

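The plate stands by itself between the open fingers, its edge at column 311 of the wrist picture. I'll lift straight up, then measure.

Request:
{"method": "step_arm", "body": {"targets": [{"dx":0,"dy":0,"dz":-0.01,"rx":0,"ry":0,"rz":0},{"dx":0,"dy":0,"dz":-0.03,"rx":0,"ry":0,"rz":0},{"dx":0,"dy":0,"dz":-0.06,"rx":0,"ry":0,"rz":0},{"dx":0,"dy":0,"dz":-0.09,"rx":0,"ry":0,"rz":0},{"dx":0,"dy":0,"dz":-0.11,"rx":0,"ry":0,"rz":0}]}}

```text
time: 12.3
position: [0.5312, 0.0297, 0.2746]
tool_rot: [0.713, 0.701, 0.002, 0.002]
ft_force: [0.4, -1.0, -1.0]
grip_width: 0.0435
```

Run:
```python
from h import *
o=telemetry.get_obs();print(o['position'],o['ft_force'].round(1),o['q'].round(2))
s=cap('scene','s10'); crop(s,300,170,420,270,6,'s10c')
# key positions by scene
crop(s,395,205,485,260,8,'keys_s')
print('keytarget'); move([0.565,0.228,0.25],frame(-1.1,0)[3])
c=load('s10')
P=np.array([p3(c,u,v) for v in range(212,238) for u in range(337,372) if c['img'][v,u].max()<50 and c['depth'][v,u]>0]); P=P[(abs(P[:,0]-np.median(P[:,0]))<.015)]
m=P.mean(0); n=np.linalg.svd(P-m,full_matrices=False)[2][2]; n*=np.sign(n[0]); print('plate plane',m,n.round(4),len(P))
```

```text
[0.53124094 0.02972997 0.27462041] [ 0.4 -1.  -1. ] [-0.15  0.36  1.63  0.    1.15 -0.14]
keytarget
shift mm [199.   28.6  27.1] rot [0.6 0.  0.1]
plate plane [0.53730836 0.03075006 0.10084639] [ 0.9998 -0.0176 -0.0057] 882
```

View pics/s10c.png

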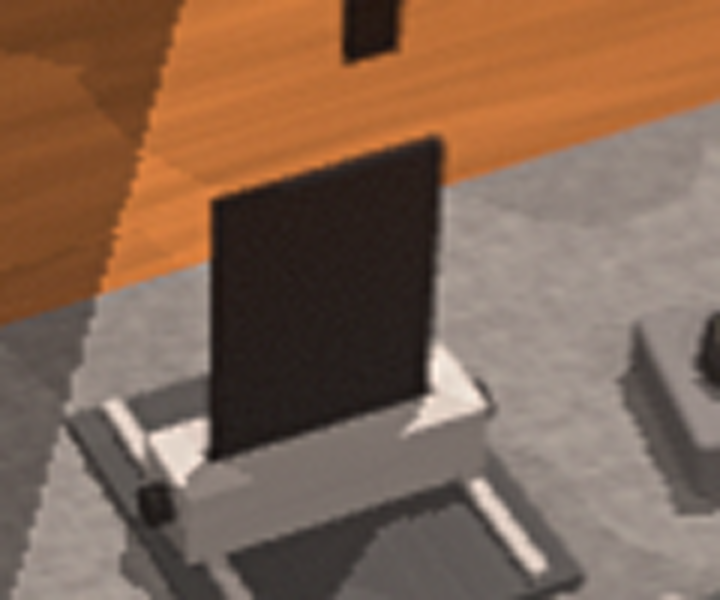

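View pics/keys_s.png

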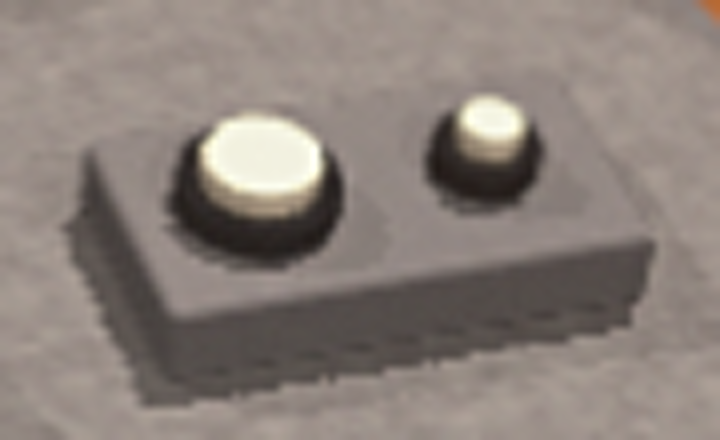

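Run:
```python
from h import *
c=load('s10'); o=-c['R'].T@c['t']; n=np.array([0.9998,-0.0176,-0.0057]); m=np.array([0.5373,.03075,.1008])
g=lambda u,v:((u+.5)/6+300-.5,(v+.5)/6+170-.5)
for q in [(213,203),(440,143)]:
  r=c['R'].T@ray(c,*g(*q)); s=((m-o)@n)/(r@n); print('top',(o+s*r).round(4))
k=lambda u,v:((u+.5)/8+395-.5,(v+.5)/8+205-.5)
t=load('top0')
for nm,qs,qt in [('big',(262,155),(476,290)),('small',(490,120),(230,238))]:
  us,vs=k(*qs); ut,vt=(qt[0]+.5)/7+99.5,(qt[1]+.5)/7+204.5
  print(nm,'scene depth',p3(c,us,vs).round(4),'top depth',p3(t,ut,vt).round(4))
  for z in (.045,.05): print(z,pz(c,us,vs,z).round(4),pz(t,ut,vt,z).round(4))
```

```text
top [ 0.5369 -0.021   0.185 ]
top [0.5386 0.0792 0.1817]
big scene depth [0.5681 0.2319 0.0504] top depth [0.5652 0.228  0.0531]
0.045 [0.5631 0.2358 0.045 ] [0.5664 0.2302 0.045 ]
0.05 [0.5677 0.2322 0.05  ] [0.5656 0.2289 0.05  ]
small scene depth [0.5859 0.3094 0.0504] top depth [0.5824 0.3058 0.0549]
0.045 [0.5809 0.3137 0.045 ] [0.584  0.3092 0.045 ]
0.05 [0.5855 0.3097 0.05  ] [0.5832 0.3075 0.05  ]
```

Run:
```python
from h import *
c=load('s10'); o=-c['R'].T@c['t']; n=np.array([0.9998,-0.0176,-0.0057]); m=np.array([0.5373,.03075,.1008])
g=lambda u,v:((u+.5)/6+300-.5,(v+.5)/6+170-.5)
for dm in (0,-.003):
 for q in [(213,203),(213,458),(440,143),(428,395)]:
  r=c['R'].T@ray(c,*g(*q)); s=((m+[dm,0,0]-o)@n)/(r@n); print(dm,'pt',(o+s*r).round(4))
def zof(u,v): return p3(c,u,v)[2]
print('bartop z scene',[zof(*g(u,v)).round(4) for u,v in [(455,385),(175,445),(465,400),(170,450)]])
```

```text
0 pt [ 0.5369 -0.021   0.185 ]
0 pt [ 0.5361 -0.019   0.0476]
0 pt [0.5386 0.0792 0.1817]
0 pt [0.5379 0.0819 0.0446]
-0.003 pt [ 0.5339 -0.0195  0.1823]
-0.003 pt [ 0.5331 -0.0175  0.0444]
-0.003 pt [0.5356 0.081  0.179 ]
-0.003 pt [0.5349 0.0837 0.0414]
bartop z scene [np.float64(0.0446), np.float64(0.0478), np.float64(0.0444), np.float64(0.0433)]
```

The plate top is at about 0.18 m and 137 mm of it shows above the bar, so the foot is on the floor. Next the big key, at about (0.566, 0.229, 0.05).

Request:
{"method": "step_arm", "body": {"targets": [{"dx":0.04,"dy":0.006,"dz":0,"rx":0.1,"ry":0,"rz":0},{"dx":0.09,"dy":0.014,"dz":0,"rx":0.3,"ry":0,"rz":0},{"dx":0.14,"dy":0.022,"dz":0.02,"rx":0.6,"ry":0,"rz":0},{"dx":0.19,"dy":0.03,"dz":0.06,"rx":0.6,"ry":0,"rz":0},{"dx":0.2,"dy":0.031,"dz":0.11,"rx":0.6,"ry":0,"rz":0}], "gripper": 0}}

```text
time: 12.98
position: [0.5697, 0.2323, 0.1673]
tool_rot: [0.712, 0.702, 0.002, 0.001]
ft_force: [1.0, 0.2, 0.2]
grip_width: 0.0034
```

Request:
{"method": "step_arm", "body": {"targets": [{"dx":0,"dy":0,"dz":0.01,"rx":0,"ry":0,"rz":0},{"dx":0,"dy":0,"dz":0.02,"rx":0,"ry":0,"rz":0},{"dx":0,"dy":0,"dz":0.03,"rx":0,"ry":0,"rz":0},{"dx":0,"dy":0,"dz":0.04,"rx":0,"ry":0,"rz":0},{"dx":0,"dy":0,"dz":0.045,"rx":0,"ry":0,"rz":0}]}}

```text
time: 13.6
position: [0.5701, 0.2319, 0.1223]
tool_rot: [0.712, 0.702, 0.002, 0.001]
ft_force: [0.2, -0.6, 0.7]
grip_width: 0.0005
```

Run:
```python
from h import *
o=telemetry.get_obs();print(o['position'],o['ft_force'].round(1),o['grip_width'])
move([.566,.229,.069],frame(-1.1,0)[3])
s=cap('scene','s11'); crop(s,330,140,490,260,5,'s11c');
```

```text
[0.57009021 0.23187255 0.12229212] [ 0.2 -0.6  0.7] 0.0004779082939239414
shift mm [-3.  -4.3 53.3] rot [ 0.3 -0.1  0.2]
```

View pics/s11c.png

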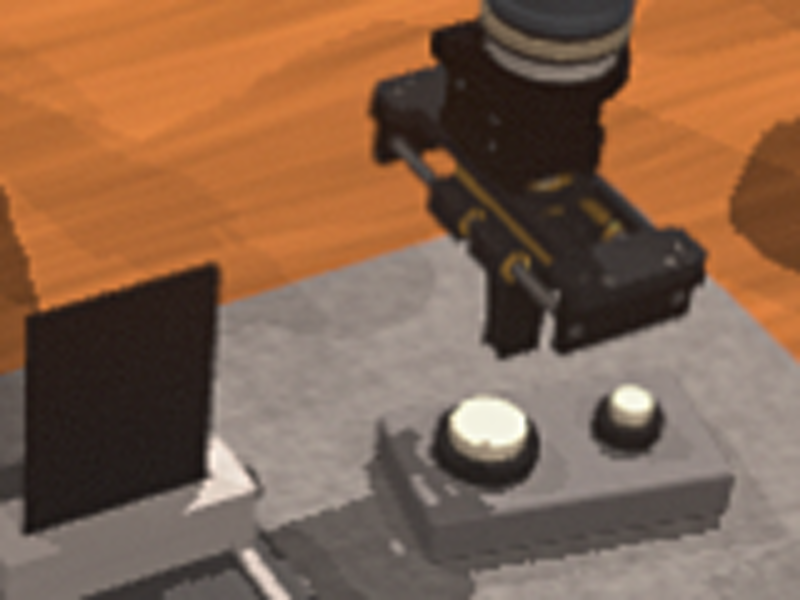

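The plate stands and the closed fingers hang above the big key. Going down.

Request:
{"method": "step_arm", "body": {"targets": [{"dx":-0.003,"dy":-0.0043,"dz":0.01,"rx":0.3,"ry":0,"rz":0},{"dx":-0.003,"dy":-0.0043,"dz":0.025,"rx":0.3,"ry":0,"rz":0},{"dx":-0.003,"dy":-0.0043,"dz":0.04,"rx":0.3,"ry":0,"rz":0},{"dx":-0.003,"dy":-0.0043,"dz":0.047,"rx":0.3,"ry":0,"rz":0},{"dx":-0.003,"dy":-0.0043,"dz":0.047,"rx":0.3,"ry":0,"rz":0}]}}

```text
time: 14.28
position: [0.5651, 0.229, 0.0737]
tool_rot: [0.712, 0.702, -0.001, -0.001]
ft_force: [0.1, 0.1, 0.9]
grip_width: 0.0002
```

Request:
{"method": "step_arm", "body": {"targets": [{"dx":0,"dy":0,"dz":0.002,"rx":0,"ry":0,"rz":0},{"dx":0,"dy":0,"dz":0.004,"rx":0,"ry":0,"rz":0},{"dx":0,"dy":0,"dz":0.006,"rx":0,"ry":0,"rz":0},{"dx":0,"dy":0,"dz":0.008,"rx":0,"ry":0,"rz":0},{"dx":0,"dy":0,"dz":0.008,"rx":0,"ry":0,"rz":0}]}}

```text
time: 14.9
position: [0.5656, 0.2291, 0.0661]
tool_rot: [0.712, 0.702, -0.0, -0.001]
ft_force: [0.0, 1.2, 3.3]
grip_width: 0.0003
```

Request:
{"method": "step_arm", "body": {"targets": [{"dx":0,"dy":0,"dz":0.0015,"rx":0,"ry":0,"rz":0},{"dx":0,"dy":0,"dz":0.003,"rx":0,"ry":0,"rz":0},{"dx":0,"dy":0,"dz":0.0045,"rx":0,"ry":0,"rz":0},{"dx":0,"dy":0,"dz":0.006,"rx":0,"ry":0,"rz":0},{"dx":0,"dy":0,"dz":0.006,"rx":0,"ry":0,"rz":0}]}}

```text
time: 15.52
position: [0.5656, 0.2292, 0.0649]
tool_rot: [0.712, 0.702, 0.0, -0.001]
ft_force: [-7.6, -1.9, 31.1]
grip_width: 0.0007
```

Run:
```python
from h import *
s=cap('scene','s12'); crop(s,395,195,485,260,8,'s12c') 
o=telemetry.get_obs();print(o['position'],o['ft_force'].round(1),o['grip_width'])
```

```text
[0.56562995 0.22916884 0.06493308] [-7.3 -2.5 30.7] 0.00020504951722577117
```

View pics/s12c.png

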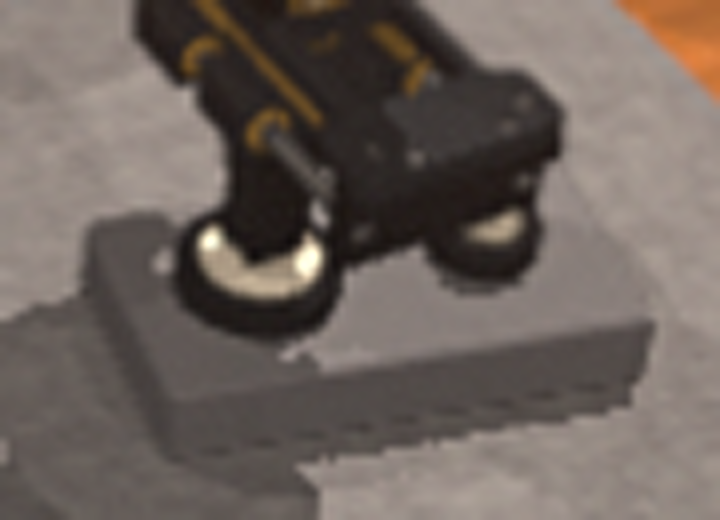

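The big key's cap is now flush with its dark collar around (262,270) of the crop, its side wall no longer visible, and the stop pushes back with 31 N. It is fully down. Lifting.

Request:
{"method": "step_arm", "body": {"targets": [{"dx":0,"dy":0,"dz":-0.002,"rx":0,"ry":0,"rz":0},{"dx":0,"dy":0,"dz":-0.01,"rx":0,"ry":0,"rz":0},{"dx":0,"dy":0,"dz":-0.02,"rx":0,"ry":0,"rz":0},{"dx":0,"dy":0,"dz":-0.03,"rx":0,"ry":0,"rz":0},{"dx":0,"dy":0,"dz":-0.035,"rx":0,"ry":0,"rz":0}]}}

```text
time: 16.2
position: [0.5659, 0.2292, 0.1004]
tool_rot: [0.712, 0.702, 0.001, -0.0]
ft_force: [-0.6, 0.2, 1.1]
grip_width: 0.0004
```

Run:
```python
from h import *
o=telemetry.get_obs();print(o['position'],o['ft_force'].round(1),o['grip_width'])
move([.5838,.308,.1],frame(-1.1,0)[3])
s=cap('scene','s13'); crop(s,395,195,485,260,8,'s13c')
```

```text
[0.56590949 0.22916988 0.10042783] [-0.6  0.2  1.1] 0.00044030031373435883
shift mm [79.1 16.7  0.5] rot [ 0.  -0.1  0.3]
```

View pics/s13c.png

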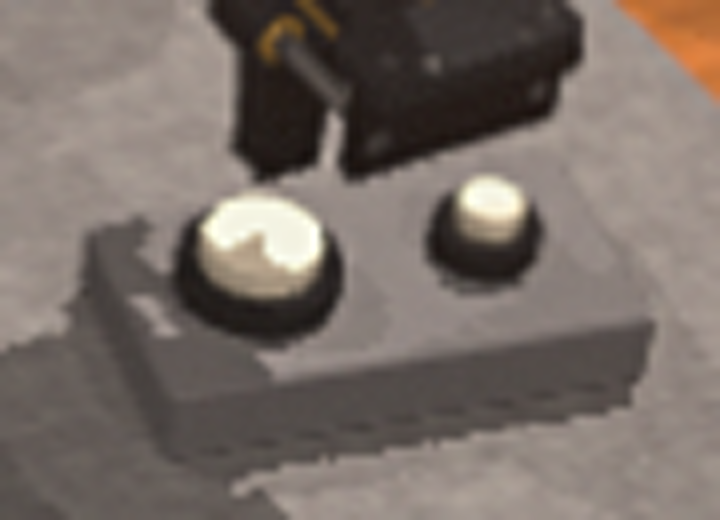

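The big key is up again, its cap side visible at (262,280). Moving to the small key.

Request:
{"method": "step_arm", "body": {"targets": [{"dx":0.025,"dy":0.005,"dz":0,"rx":0,"ry":0,"rz":0},{"dx":0.055,"dy":0.012,"dz":0,"rx":0,"ry":0,"rz":0},{"dx":0.079,"dy":0.0167,"dz":0,"rx":0,"ry":0,"rz":0},{"dx":0.079,"dy":0.0167,"dz":0.005,"rx":0,"ry":0,"rz":0},{"dx":0.079,"dy":0.0167,"dz":0.01,"rx":0,"ry":0,"rz":0}]}}

```text
time: 16.88
position: [0.5833, 0.3072, 0.0902]
tool_rot: [0.712, 0.702, -0.0, -0.0]
ft_force: [0.5, 0.2, -0.4]
grip_width: 0.0003
```

Run:
```python
from h import *
o=telemetry.get_obs();print(o['position'],o['ft_force'].round(1),o['grip_width'])
move([.5838,.308,.072],frame(-1.1,0)[3])
s=cap('scene','s14'); crop(s,395,195,485,260,8,'s14c')
```

```text
[0.58325167 0.30722977 0.09022269] [ 0.5  0.2 -0.4] 0.00031060676126076433
shift mm [ 0.8  0.5 18.2] rot [-0.  -0.   0.3]
```

View pics/s14c.png

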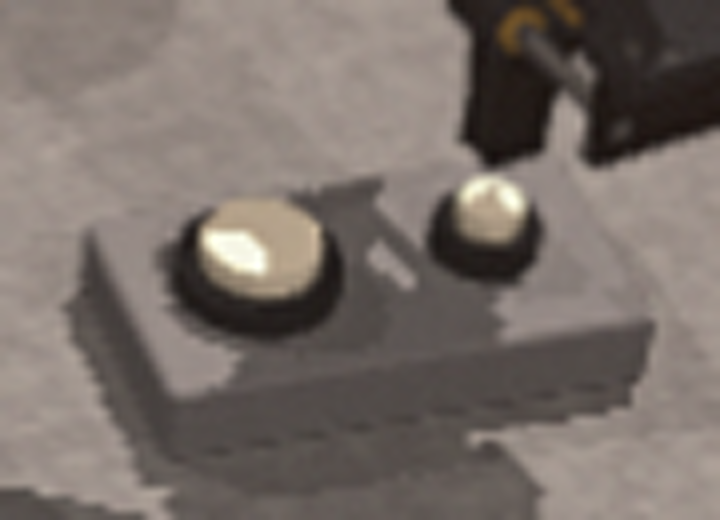

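Request:
{"method": "step_arm", "body": {"targets": [{"dx":0.0005,"dy":0.0005,"dz":0.006,"rx":0,"ry":0,"rz":0},{"dx":0.0005,"dy":0.0005,"dz":0.012,"rx":0,"ry":0,"rz":0},{"dx":0.0005,"dy":0.0005,"dz":0.017,"rx":0,"ry":0,"rz":0},{"dx":0.0005,"dy":0.0005,"dz":0.02,"rx":0,"ry":0,"rz":0},{"dx":0.0005,"dy":0.0005,"dz":0.022,"rx":0,"ry":0,"rz":0}]}}

```text
time: 17.55
position: [0.5832, 0.3069, 0.0676]
tool_rot: [0.712, 0.702, -0.001, -0.001]
ft_force: [-1.0, -1.8, 3.5]
grip_width: 0.0004
```

Request:
{"method": "step_arm", "body": {"targets": [{"dx":0,"dy":0,"dz":0.0015,"rx":0,"ry":0,"rz":0},{"dx":0,"dy":0,"dz":0.003,"rx":0,"ry":0,"rz":0},{"dx":0,"dy":0,"dz":0.0045,"rx":0,"ry":0,"rz":0},{"dx":0,"dy":0,"dz":0.006,"rx":0,"ry":0,"rz":0},{"dx":0,"dy":0,"dz":0.006,"rx":0,"ry":0,"rz":0}]}}

```text
time: 18.18
position: [0.5833, 0.3069, 0.0652]
tool_rot: [0.712, 0.702, -0.001, -0.0]
ft_force: [-6.4, -2.8, 19.9]
grip_width: 0.0001
```

Run:
```python
from h import *
o=telemetry.get_obs();print(o['position'],o['ft_force'].round(1),o['moment'].round(2))
s=cap('scene','s15'); crop(s,395,195,485,260,8,'s15c')
```

```text
[0.58326095 0.30693313 0.06516717] [-6.4 -2.8 19.9] [-0.69  1.01 -0.04]
```

View pics/s15c.png

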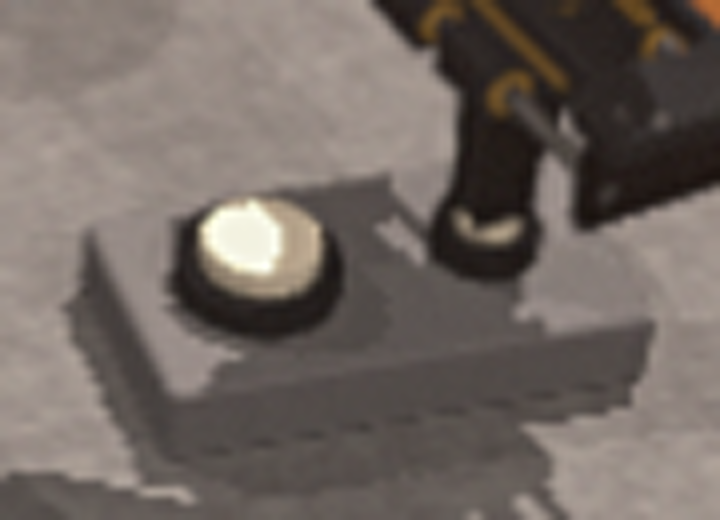

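The small key is down to the same level as the big one was (TCP 0.065 against a hard stop), and its cap is flush with its collar. The big key is up. A little firmer, then release.

Request:
{"method": "step_arm", "body": {"targets": [{"dx":0,"dy":0,"dz":0.004,"rx":0,"ry":0,"rz":0},{"dx":0,"dy":0,"dz":0.005,"rx":0,"ry":0,"rz":0},{"dx":0,"dy":0,"dz":0.005,"rx":0,"ry":0,"rz":0},{"dx":0,"dy":0,"dz":0.005,"rx":0,"ry":0,"rz":0},{"dx":0,"dy":0,"dz":0.005,"rx":0,"ry":0,"rz":0}]}}

```text
time: 18.85
position: [0.5833, 0.307, 0.065]
tool_rot: [0.712, 0.702, -0.0, 0.0]
ft_force: [-6.9, -5.0, 26.4]
grip_width: 0.0004
```

Request:
{"method": "step_arm", "body": {"targets": [{"dx":0,"dy":0,"dz":-0.001,"rx":0,"ry":0,"rz":0},{"dx":0,"dy":0,"dz":-0.003,"rx":0,"ry":0,"rz":0},{"dx":0,"dy":0,"dz":-0.005,"rx":0,"ry":0,"rz":0},{"dx":0,"dy":0,"dz":-0.006,"rx":0,"ry":0,"rz":0},{"dx":0,"dy":0,"dz":-0.006,"rx":0,"ry":0,"rz":0}]}}

```text
time: 19.48
position: [0.5835, 0.3071, 0.0706]
tool_rot: [0.712, 0.702, -0.0, 0.0]
ft_force: [0.1, -0.3, 1.0]
grip_width: 0.0004
```

Request:
{"method": "step_arm", "body": {"targets": [{"dx":0,"dy":0,"dz":-0.02,"rx":0,"ry":0,"rz":0},{"dx":0,"dy":0,"dz":-0.05,"rx":0,"ry":0,"rz":0},{"dx":0,"dy":0,"dz":-0.09,"rx":0,"ry":0,"rz":0},{"dx":0,"dy":0,"dz":-0.13,"rx":0,"ry":0,"rz":0},{"dx":0,"dy":0,"dz":-0.15,"rx":0,"ry":0,"rz":0}]}}

```text
time: 20.1
position: [0.5847, 0.3078, 0.2246]
tool_rot: [0.712, 0.702, 0.002, 0.001]
ft_force: [0.4, 0.2, 0.1]
grip_width: 0.0006
```

Run:
```python
from h import *
o=telemetry.get_obs();print(o['position'],o['ft_force'].round(1),o['moment'].round(2))
s=cap('scene','s16'); crop(s,290,150,490,300,4,'s16c') 
t=cap('top','t16')
```

```text
[0.58472366 0.3078109  0.22461606] [0.4 0.2 0.1] [-0.05  0.07  0.03]
```

View pics/s16c.png

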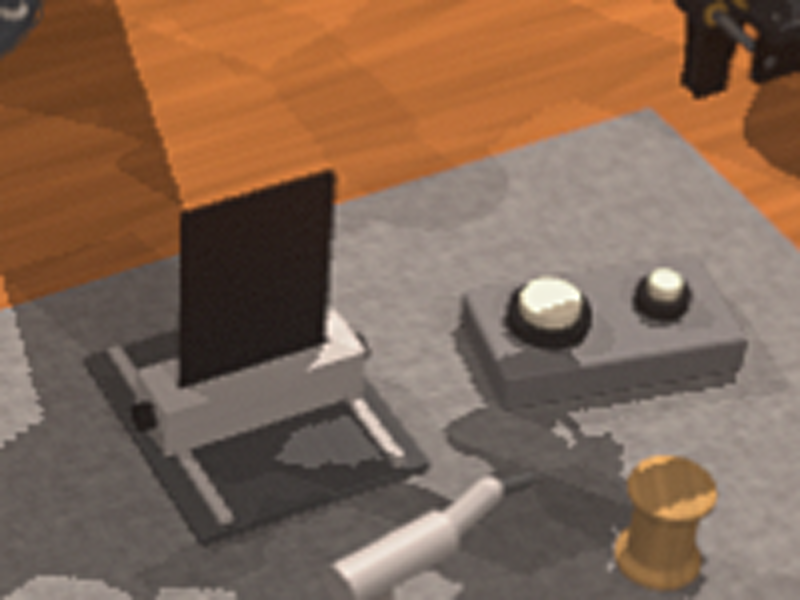

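View pics/t16.png

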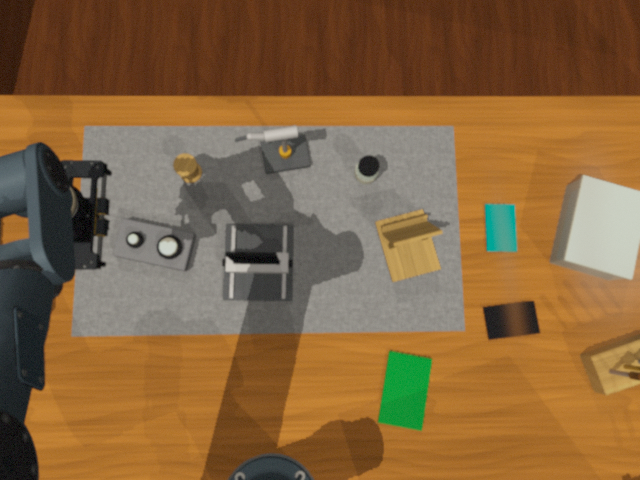

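The plate stands upright in the bar (crop (255,280)) and both keys are up. The vise, jar and spool are at their first pixels in the top picture, and the arm is clear. Handing in.

```bash
python3 -c "
from h import *
o=telemetry.get_obs();print(o['joint_velocities'].round(3),o['ft_force'].round(1))
print(robot.hand_in())"
```

```text
[ 0.001  0.045  0.049 -0.001 -0.027  0.   ] [ 1.  -0.4  0.6]
the job is handed in; nothing more can be done
None
```

I stood the black plate in the stand's slot and let go of it. I then pressed the big key, let it come up, pressed the small key and let that come up too. The job was handed in after about 20 s of the 64 s; hand-in gave no verdict.

- **Plate:** The arm met the slot floor with about 14 N before I opened the fingers. Afterwards the plate stood upright with its top at about 0.18 m, and about 137 mm showed above the bar against 135–136 mm expected. I take that as the foot being on the floor, about 1 mm high at most.
- **Keys:** Both stopped hard with the tool at about the same height (31 N on the big key, 26 N on the small one) and looked flush with their collars. On release the small key still touched the fingers about 5.6 mm higher, which fits full travel. The key travel itself could not be read directly.
- **End state:** In the last pictures both keys were up, and the vise, jar and spool were where they started. The arm was clear of everything, though still settling slightly at hand-in.
- **Disagreements:** The scene camera placed the stand about 4–5 mm from where the top camera did. I aligned the plate with the wrist camera instead.
- **Refused move:** One move was refused because its rows were incomplete, and nothing moved.

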